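# Put the refilled soap pump back on the crowded tray and bin its empty refill bottle

### The arm

A 6-joint arm with a two-finger parallel gripper is mounted at the origin on the work surface. World frame = base frame: x ahead of the robot, y to its left, z up, the work surface at z = 0. Lengths are in m, angles in rad, forces in N, time in s.
With the tool pointing down it reaches from about 0.35 to 0.975 m from the base axis. Payload 7.1 kg.
Tool frame: the origin (TCP) lies midway between the tips of the shut fingers; the grasp point (between the pads) lies env.grip_point_offset behind it (env.grip_point_offset is the distance from the TCP to the grasp point, in m); z points along the fingers, x is the direction in which the jaws open and shut, and the axes are right-handed (so a half turn about z gives the same grasp; the last joint's range is limited). The gripper opens to 88 mm and grips with 3 to 60 N. Pads are 20 mm wide; open, the fingers measure 115 mm over their backs; the gripper's body (75 mm by 178 mm) begins 61 mm behind the grasp point.
Start: joints at [1.295, 0.423, 1.63, -0, 1.089, -0.019], TCP at [0.159, 0.604, 0.223] pointing down, gripper open.
Joint ranges: [-3, 3], [-0.9, 2.11], [0.09, 2.58], [-1.31, 4.45], [0.11, 2.69], [-2.54, 2.54]. Speed limits (rad/s): [2.39, 2.39, 3.01, 3.14, 3.14, 3.14].

### API

Orientations are given as a unit quaternion [x, y, z, w].
In Python, from cell import env, vision, job gives the robot as it stands.
- The arm moves only by the tool servo_tool, never from a script. Its argument "deltas" is a list of rows, each an object of numbers: "dx", "dy", "dz": the shift along the tool's x, y, z in mm; "ax", "ay", "az": the turn, a rotation vector about the tool's x, y, z in degrees; "jaw": the closure, from 0 (fully open) to 1 (shut). In form: [{"dx": .., "dy": .., "dz": .., "ax": .., "ay": .., "az": .., "jaw": ..}, ...]. A call has 1 to 10 rows; each row shifts and turns the commanded pose from where the row before left it, along the tool's axes as they then stand; what a row does not reach is not made up. A row lasts 1/8 s, in which the tool goes at most 62.5 mm and 10.7 degrees, less where a joint would pass 70% of its speed; a pose out of reach is approached as far as the arm can. A call with a gripper value outside its range is refused whole. The fingers move at their own pace and stop on an object; "grip_force" is the grip in N (left out, the last holds). Time passes only in rows, so rows that do not move let the fingers close. It gives the time, the measured TCP pose, the force and the opening at its end, in the units of the state.
- env.read_state(): the state, without advancing time (a new reading comes with each control period).
- vision.read_camera(name): name is "scene" or "top" or "wrist"; returns a dict with "image" (400x640x3 uint8, red, green, blue), "vertical_fov" (degrees; the focal length in pixels is half the picture's height over the tangent of half this angle, whatever the lens; pixels are square), "cx", "cy" (the principal point, pixels), "R" (3x3) and "t" (3): a world point X has camera coordinates R X + t; the wrist camera has in their place "tool_from_camera" (4x4, takes a point from camera to tool coordinates, whose origin is the TCP and whose axes are the tool frame's). Camera axes: x right, y down, z forward; pixel columns grow to the right and rows downward; lengths in m; the calibration is good to about 2 mm. The wrist camera is an equidistant fisheye: a pixel r from the principal point sees the ray r / f radians off the axis. A picture is of the moment at which its call begins: read the wrist's pose just before it. There is no depth.
- job.close_job(): hands the job in, once; it reports no verdict.
Trained networks look in the newest picture that a camera, given by its name, has taken for a name from the list of things; names that differ only in an ending like _2 or _b are one class to them, and where a whole thing is asked for, a point or a joint stands for the part that bears it (a point fixed in the world has none). Each returns a list of dicts, best first, with "conf" (0 to 1); they miss things now and then, are a little off and sometimes report something else, mostly with a low value. They report only what shows in the picture. A call takes as long as a camera call. They do not tell look-alikes from the thing itself.
- vision.boxes_of(camera, name): "rect" ([centre column, centre row, width, height] in pixels, round what is visible of it).
- vision.spot_point(camera, name): "pixel" ([column, row] in pixels: a listed point, or the origin of a listed thing).
The state is a dict: "time": time; "qpos": joint angles; "joint_velocities": joint speeds; "joint_efforts": joint torques, N m; "position": TCP position; "eef_rot": TCP orientation; "force": force on the tool from outside, world axes, zero at the start; "moment": the same for the moment, N m; "gripper_width": finger opening in m.
Only numpy, scipy, OpenCV 4.12 (cv2) and the standard library are available. Lean on these libraries where they do the work, as an engineer would, in place of code of your own. Each camera call takes 0.05 s, during which the arm holds its last target. There are 200 camera calls.

### The job

The soap pump has just been refilled: tilt open the small chrome bin under the left basin, throw the empty refill bottle in and push the bin fully shut. Stand the full pump back on the round tray, upright, in whatever space is free there, and set it down gently; keep it upright on the way, and do not touch the things already on the tray with it or with anything else.

Things in the scene. Friction and masses are not known exactly. Their poses are not given: they have to be found in the camera images.
- pump: Full stainless soap pump, 0.34 to 0.55 kg, upright on the marble. Origin: centre of its base, z up. Round body 62 mm in diameter, its shoulder ending 126 mm up; neck 24 mm in diameter to 144 mm; above it the head (pump_head). Lifted by the head it hangs upright.
- pump_head (a point): Middle of the pump's round head, on the axis 156 mm above its base. Head 32 mm in diameter, from 144 to 168 mm, locked down: rigid with the body and strong enough to lift by. A spout 10 mm thick sticks out of it towards the pump's own -x, to 61 mm from the axis, at heights 147 to 166 mm.
- refill: Empty grey plastic refill bottle with a black cap, 50 g, lying on its broad side on the marble, 120 mm long along its own x. Body from x = -60 to +34 mm, 56 mm wide (y), 44 mm thick (z), edges rounded by 10 mm; cap 30 mm in diameter from x = +39 to +60 mm. Origin: on its underside, under the middle of its length.
- refill_mid (a point): Middle of the refill bottle (half of its length, width and thickness), 22 mm above its origin as it lies.
- bin: Housing of the small chrome tilt-out bin, fixed: 150 mm deep (x), 190 wide (y), 150 high, its back part under the basin's flange. Origin: centre of its underside; front faces its own -x. Its top plate stops short of the front: behind the shut bucket's front panel is a finger gap 38 mm deep, as wide as the bin, too narrow for the bottle.
- bucket (a joint): Tilt of the bin's bucket, rad: 0 shut, 0.6 fully out (stop). Hinge axis parallel to the bin's y at x = -72, z = 8 mm in the bin's frame; opening moves the bucket's top towards the bin's -x and down. Friction hinge: it stays where it is left and takes about 2 to 5 N at the top edge to move.
- bucket_lip (a point): Top middle of the rolled top edge (10 mm round bar, 182 mm along y) of the bucket's front panel; it turns with the bucket. 142 mm from the hinge axis; when shut at x = -72, z = 150 mm in the bin's frame. Hook a fingertip behind it in the finger gap and pull to open; push it from the front to shut.
- bucket_in (a point): Middle of the bucket's inner floor, 52 mm behind and 4 mm above the hinge axis when shut. Axes turn with the bucket; when shut they are the bin's. Inside 97 mm deep (x), 174 mm wide (y); above this floor the front panel reaches 138 mm, the back wall 81 mm, the sides 81 mm (116 mm in the front half).
- basin_corner (a point): Front corner, nearest the middle of the vanity, of the left basin's broad flat flange (white ceramic, fixed), at the flange's top, 180 mm above the marble; underside at 158 mm. From here the flange runs 380 mm towards +x and 460 mm towards +y; it overhangs 100 mm at the front.
- tray: Round wooden tray, fixed, 304 mm in diameter; flat floor 288 mm in diameter, 8 mm above the marble; rim 8 mm thick, 18 mm high. Origin: centre of its underside.
- tumbler: Frosted glass tumbler on the tray, 74 mm in diameter at its rim (62 mm at the foot), 95 mm high. Origin: centre of its base. Leave alone.
- brush_cup: Matte black ceramic toothbrush cup, empty, on the tray, 72 mm in diameter, 105 mm high. Origin: centre of its base. Leave alone.
- jar: White ceramic cream jar with a bamboo lid on the tray, 76 mm in diameter, 68 mm high. Origin: centre of its base. Leave alone.
- comb: Bamboo comb lying flat on the tray, 170 mm long along its own y, 38 mm wide along its x (-19 to +19 mm), 8 mm thick. Origin: middle of its underside. Leave alone.
There are look-alikes about, which are no part of the job. Of the things like the bin, leave any that is yellow; of the rest the larger one is meant. There is more than one size of the refill; the job needs the larger.

How it is judged:
By the outcome, as a careful person would: the job done as asked, in the order asked, and still so for the second after the job is handed in, with the robot touching nothing.
It also fails if it takes over 72 s, if anything falls off the work surface, if the arm or the gripper's body presses on something with over 40 N, if the wrist force passes 120 N, or if a joint passes its speed limit or range.

## Working session

There is one attempt and no reset: what is moved stays moved. The work goes in short steps, Python scripts to look and compute and a tool call to move; the robot and the scene stay as the last step left them, time stands still between calls to the robot, and variables do not carry over. Pictures are saved under pics/ and viewed, about 8 in all and at most 12, crops included, and the job is handed in when it is done.

Besides the shell and the picture viewer there is one more tool, called after ">>>" by a JSON object that holds its "fn" and its "kwargs". servo_tool: Moves the arm, as the interface text tells. Its arguments: {"type":"object","properties":{"deltas":{"type":"array","items":{"type":"object","properties":{"dx":{"type":"number"},"dy":{"type":"number"},"dz":{"type":"number"},"ax":{"type":"number"},"ay":{"type":"number"},"az":{"type":"number"},"jaw":{"type":"number"}}}},"grip_force":{"type":"number"}},"required":["deltas"]}

```bash
mkdir -p pics; ls; cat > h.py <<'E'
import numpy as np,cv2
from cell import env,vision,job
from scipy.spatial.transform import Rotation as Ro
def snap(n,fn=None):
    s=env.read_state(); c=vision.read_camera(n)
    if fn: cv2.imwrite('pics/'+fn,c['image'][:,:,::-1])
    return s,c
def ray(c,p,s=None):
    h=c['image'].shape[0]; f=h/2/np.tan(np.radians(c['vertical_fov'])/2)
    d=np.array([p[0]-c['cx'],p[1]-c['cy']])
    if 'R' in c:
        v=c['R'].T@np.array([d[0]/f,d[1]/f,1]); o=-c['R'].T@c['t']
    else:
        r=np.hypot(*d); th=r/f; v=np.array([*(d/max(r,1e-9)*np.sin(th)),np.cos(th)])
        T=c['tool_from_camera']; Rt=Ro.from_quat(s['eef_rot']).as_matrix()
        o=Rt@T[:3,3]+s['position']; v=Rt@T[:3,:3]@v
    return o,v
def atz(c,p,z,s=None):
    o,v=ray(c,p,s); return o+v*(z-o[2])/v[2]
def proj(c,X,s=None):
    h=c['image'].shape[0]; f=h/2/np.tan(np.radians(c['vertical_fov'])/2)
    if 'R' in c: q=c['R']@np.array(X)+c['t']; return np.array([c['cx']+f*q[0]/q[2],c['cy']+f*q[1]/q[2]])
    T=c['tool_from_camera'];Rt=Ro.from_quat(s['eef_rot']).as_matrix()
    q=T[:3,:3].T@(Rt.T@(np.array(X)-s['position'])-T[:3,3]); th=np.arctan2(np.hypot(q[0],q[1]),q[2]); k=f*th/max(np.hypot(q[0],q[1]),1e-9)
    return np.array([c['cx']+k*q[0],c['cy']+k*q[1]])
E
cat > a.py <<'E'
from h import *
Z=dict(pump=0,pump_head=.156,refill=0,refill_mid=.022,bin=0,bucket_lip=.15,basin_corner=.18,tray=0,tumbler=.008,brush_cup=.008,jar=.008,comb=.008)
print(env.grip_point_offset,env.read_state())
for n in ('scene','top'):
    s,c=snap(n,n+'1.png'); print(n,c['vertical_fov'],c['cx'],c['cy'],-c['R'].T@c['t'])
    for k,z in Z.items():
        for d in vision.spot_point(n,k):
            if d['conf']>.2: print(k,round(d['conf'],2),np.round(d['pixel']),np.round(atz(c,d['pixel'],z),3))
E
python3 a.py; python3 -c "
import cv2,numpy as np
for n in ('scene','top'): cv2.imwrite(f'pics/{n}1b.png',cv2.resize(cv2.imread(f'pics/{n}1.png'),(800,500)))"
```

```text
pics
0.0187 {'time': 0.0, 'qpos': array([ 1.29498010e+00,  4.23806697e-01,  1.63070720e+00,  1.42338301e-05,
        1.08857362e+00, -1.90264405e-02]), 'joint_velocities': array([ 8.39785442e-04, -1.83966787e-03,  3.64357276e-05, -1.86218512e-03,
        9.12897916e-04,  4.89342237e-04]), 'joint_efforts': array([ 3.39542974e-03, -5.44635093e+01, -2.73667145e+01,  6.45583682e-02,
        2.29651260e-02, -8.86097519e-05]), 'position': array([0.15857073, 0.60397211, 0.22191625]), 'eef_rot': array([ 7.91827823e-01,  6.10743923e-01, -6.04169250e-04,  4.40087196e-04]), 'force': array([-0.26041843, -0.24085513,  0.73986941]), 'moment': array([-0.04852239,  0.01668679,  0.02471984]), 'gripper_width': 0.087955543298523}
scene 50.330071446770255 319.5913373813656 198.9862610755255 [0.85413707 0.68808742 1.18282422]
pump 0.48 [214. 139.] [ 0.562 -0.336  0.   ]
pump_head 0.9 [258. 208.] [0.629 0.094 0.156]
refill 0.73 [297. 192.] [0.459 0.031 0.   ]
refill 0.71 [331. 215.] [0.424 0.169 0.   ]
refill_mid 0.88 [298. 188.] [0.454 0.032 0.022]
refill_mid 0.62 [328. 216.] [0.441 0.175 0.022]
bin 0.95
[... 1036 characters left out ...]
0.022]
bin 0.97 [262. 176.] [0.579 0.372 0.   ]
bin 0.58 [298. 270.] [0.277 0.258 0.   ]
bin 0.55 [170. 225.] [0.427 0.667 0.   ]
bucket_lip 0.92 [145. 244.] [0.359 0.675 0.15 ]
bucket_lip 0.88 [292. 291.] [0.221 0.262 0.15 ]
bucket_lip 0.71 [250. 191.] [0.501 0.378 0.15 ]
basin_corner 0.91 [306. 157.] [0.588 0.214 0.18 ]
tray 0.77 [453. 196.] [ 0.495 -0.239  0.   ]
tray 0.27 [472. 171.] [ 0.576 -0.307  0.   ]
tumbler 0.67 [473. 172.] [ 0.571 -0.308  0.008]
brush_cup 0.69 [462. 217.] [ 0.426 -0.259  0.008]
brush_cup 0.62 [475. 172.] [ 0.569 -0.314  0.008]
brush_cup 0.39 [453. 194.] [ 0.499 -0.238  0.008]
jar 0.81 [443. 167.] [ 0.589 -0.213  0.008]
comb 0.67 [454. 190.] [ 0.514 -0.242  0.008]
```

View pics/scene1b.png

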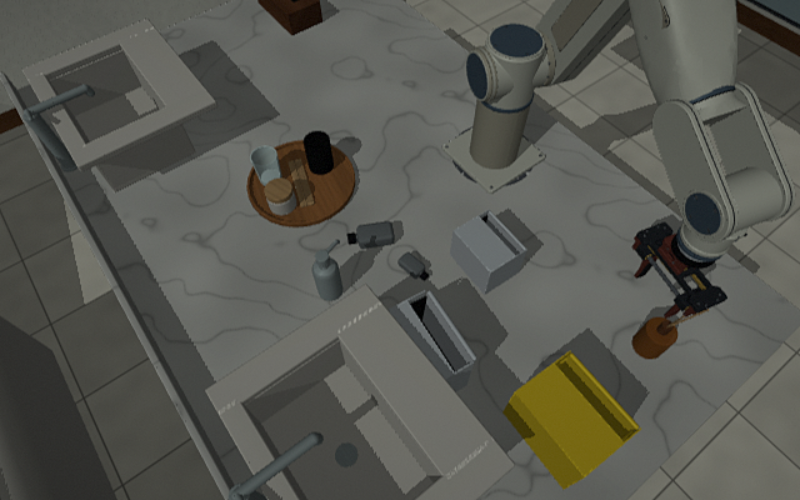

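View pics/top1b.png

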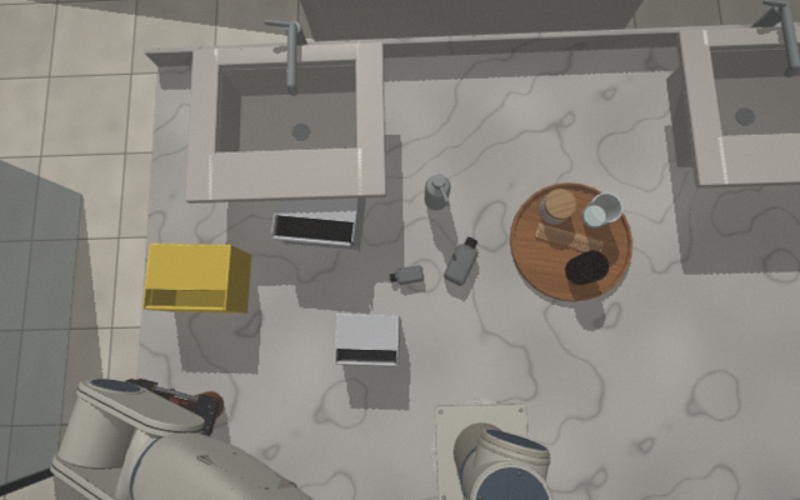

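The scene view shows three bins: yellow (leave), a small chrome one near the robot, and the larger chrome one under the left basin at about (0.57, 0.38). The larger refill is at (0.458, 0.034) and the pump at (0.626, 0.09). The tray is at (0.495, -0.24), with free space on its +y side towards the robot. I'll lift and go above the bin first.

>>> {"fn": "servo_tool", "kwargs": {"deltas": [{"dz": -55, "az": -7.3}, {"dz": -55, "az": -7.4}, {"dx": -32, "dy": 41, "jaw": 1}, {"dx": -32, "dy": 41, "jaw": 1}, {"dx": -32, "dy": 41, "jaw": 1}, {"dx": -32, "dy": 41, "jaw": 1}, {"dx": -32, "dy": 41, "jaw": 1}, {"dx": -32, "dy": 41, "jaw": 1}, {"dx": -32, "dy": 41, "jaw": 1}, {"jaw": 1}], "grip_force": 20}}

```text
$.deltas[0]: bad value
```

```bash
cat > b.py <<'E'
from h import *
s,c=snap('wrist','w1.png'); print(s['time'],s['position'],Ro.from_quat(s['eef_rot']).as_matrix().round(3),c['tool_from_camera'].round(3))
for k,z in dict(bucket_lip=.15,bin=0,refill_mid=.022,refill=0,basin_corner=.18,pump_head=.156).items():
    for d in vision.spot_point('wrist',k):
        if d['conf']>.2: print(k,round(d['conf'],2),np.round(d['pixel']),np.round(atz(c,d['pixel'],z,s),3))
s2,t=snap('top','t2.png')
for k in('bin',):
    for d in vision.boxes_of('top',k): print(d)
E
python3 b.py
```

```text
1.3 [0.15870385 0.60450947 0.22267983] [[ 0.254  0.967 -0.   ]
 [ 0.967 -0.254  0.   ]
 [ 0.    -0.    -1.   ]] [[ 1.     0.    -0.001  0.   ]
 [-0.     0.964  0.266 -0.072]
 [ 0.001 -0.266  0.964 -0.163]
 [ 0.     0.     0.     1.   ]]
bucket_lip 0.73 [422. 360.] [0.355 0.672 0.15 ]
bin 0.94 [396. 326.] [0.426 0.666 0.   ]
refill_mid 0.34 [ 36. 362.] [ 0.427 -0.233  0.022]
basin_corner 0.64 [ 37. 359.] [0.274 0.152 0.18 ]
pump_head 0.5 [ 54. 394.] [0.382 0.055 0.156]
{'rect': [159.3, 221.2, 85.4, 56.6], 'conf': 0.71}
{'rect': [256.6, 180.5, 73.1, 40.2], 'conf': 0.68}
{'rect': [293.6, 270.4, 51.6, 38.9], 'conf': 0.64}
```

View pics/w1.png

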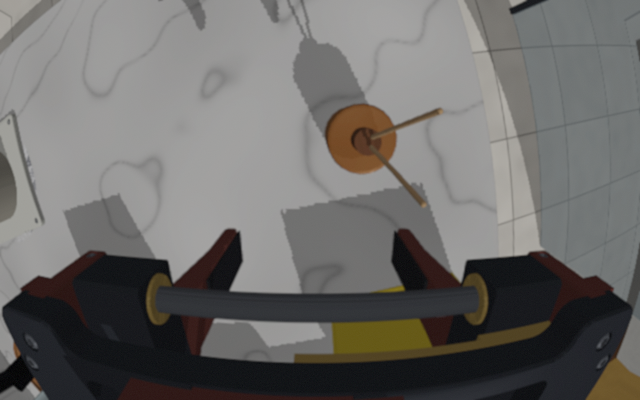

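The wrist view shows the orange diffuser below and the yellow bin under the fingers. The move was refused, so I'm resending it with all keys.

>>> {"fn": "servo_tool", "kwargs": {"deltas": [{"dx": 0, "dy": 0, "dz": -55, "ax": 0, "ay": 0, "az": -7.3, "jaw": 0}, {"dx": 0, "dy": 0, "dz": -55, "ax": 0, "ay": 0, "az": -7.4, "jaw": 0}, {"dx": -32, "dy": 41, "dz": 0, "ax": 0, "ay": 0, "az": 0, "jaw": 1}, {"dx": -32, "dy": 41, "dz": 0, "ax": 0, "ay": 0, "az": 0, "jaw": 1}, {"dx": -32, "dy": 41, "dz": 0, "ax": 0, "ay": 0, "az": 0, "jaw": 1}, {"dx": -32, "dy": 41, "dz": 0, "ax": 0, "ay": 0, "az": 0, "jaw": 1}, {"dx": -32, "dy": 41, "dz": 0, "ax": 0, "ay": 0, "az": 0, "jaw": 1}, {"dx": -32, "dy": 41, "dz": 0, "ax": 0, "ay": 0, "az": 0, "jaw": 1}, {"dx": -32, "dy": 41, "dz": 0, "ax": 0, "ay": 0, "az": 0, "jaw": 1}, {"dx": 0, "dy": 0, "dz": 0, "ax": 0, "ay": 0, "az": 0, "jaw": 1}], "grip_force": 20}}

```text
time: 3.0
position: [0.4479, 0.3784, 0.3326]
eef_rot: [0.709, 0.705, 0.0, 0.0]
force: [-0.7, 0.2, -0.0]
gripper_width: 0.0112
```

```bash
sed -i "s/w1.png/w2.png/" b.py; python3 b.py
```

```text
3.0 [0.44790755 0.37838322 0.33262746] [[ 0.005  1.     0.   ]
 [ 1.    -0.005 -0.   ]
 [-0.     0.    -1.   ]] [[ 1.     0.    -0.     0.   ]
 [-0.     0.964  0.266 -0.072]
 [ 0.001 -0.266  0.964 -0.163]
 [ 0.     0.     0.     1.   ]]
bucket_lip 0.85 [537. 108.] [0.347 0.669 0.15 ]
bucket_lip 0.61 [321. 221.] [0.497 0.383 0.15 ]
bucket_lip 0.58 [227.   0.] [0.232 0.276 0.15 ]
bucket_lip 0.3 [ 43. 196.] [ 0.464 -0.057  0.15 ]
bin 0.96 [243.  52.] [0.267 0.261 0.   ]
bin 0.73 [480. 149.] [0.42  0.665 0.   ]
bin 0.61 [311. 239.] [0.583 0.368 0.   ]
refill_mid 0.9 [188. 152.] [0.425 0.17  0.022]
refill_mid 0.67 [123. 175.] [0.459 0.032 0.022]
refill 0.85 [193. 152.] [0.427 0.169 0.   ]
refill 0.71 [128. 174.] [0.461 0.027 0.   ]
basin_corner 0.74 [323. 222.] [0.488 0.385 0.18 ]
pump_head 0.74 [130. 304.] [0.634 0.092 0.156]
{'rect': [157.4, 222.4, 87.4, 59.8], 'conf': 0.87}
{'rect': [261.5, 182.0, 56.2, 41.2], 'conf': 0.69}
{'rect': [312.1, 259.6, 16.9, 14.5], 'conf': 0.59}
```

View pics/w2.png

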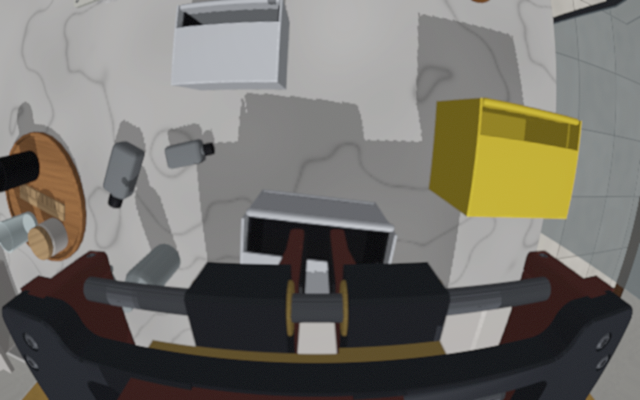

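The wrist view shows the bin's lip from about (247,212) to (393,232), with the finger gap behind it.

```bash
python3 - <<'E'
from h import *
s,c=snap('wrist'); im=c['image']
a,b=[atz(c,p,.15,s) for p in((247,212),(393,232))]; print(a,b,np.degrees(np.arctan2(b[0]-a[0],b[1]-a[1])),np.linalg.norm(b-a))
cr=cv2.resize(im[180:290,220:420][:,:,::-1],(800,440),interpolation=cv2.INTER_CUBIC)
t=cv2.imread('pics/t2.png')
cr2=cv2.resize(t[160:215,205:305],(800,440),interpolation=cv2.INTER_CUBIC)
cv2.imwrite('pics/c3.png',cv2.resize(np.vstack([cr,cr2[:160]]),(800,600)))
# bin edges top: annotate
E
```

```text
[0.483142   0.29815842 0.15      ] [0.50856629 0.47429727 0.15      ] 8.213477361333378 0.17796429279211382
```

View pics/c3.png

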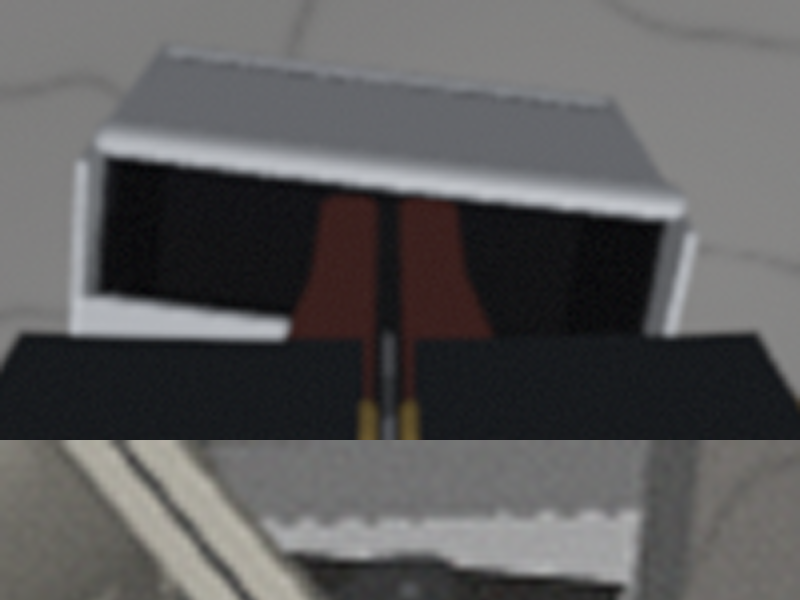

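>>> {"fn": "servo_tool", "kwargs": {"deltas": [{"dx": 0, "dy": 0, "dz": 0, "ax": 0, "ay": 0, "az": 7.7, "jaw": 1}, {"dx": 7, "dy": 35, "dz": 0, "ax": 0, "ay": 0, "az": 0, "jaw": 1}, {"dx": 7, "dy": 36, "dz": 0, "ax": 0, "ay": 0, "az": 0, "jaw": 1}, {"dx": 0, "dy": 0, "dz": 50, "ax": 0, "ay": 0, "az": 0, "jaw": 1}, {"dx": 0, "dy": 0, "dz": 50, "ax": 0, "ay": 0, "az": 0, "jaw": 1}, {"dx": 0, "dy": 0, "dz": 50, "ax": 0, "ay": 0, "az": 0, "jaw": 1}, {"dx": 0, "dy": 0, "dz": 25, "ax": 0, "ay": 0, "az": 0, "jaw": 1}, {"dx": 0, "dy": 0, "dz": 0, "ax": 0, "ay": 0, "az": 0, "jaw": 1}]}}

```text
time: 4.5
position: [0.5165, 0.3842, 0.1555]
eef_rot: [0.753, 0.658, -0.002, -0.0]
force: [0.6, 0.6, 0.3]
gripper_width: 0.0006
```

```bash
python3 - <<'E'
from h import *
s,c=snap('wrist'); print(s['position'])
im=cv2.resize(c['image'][:,:,::-1],(640,400)); im2=c['image'][150:290,200:440][:,:,::-1]
cv2.imwrite('pics/w4.png',cv2.resize(im2,(800,467)))
E
```

```text
[0.51649288 0.38415136 0.15546605]
```

View pics/w4.png

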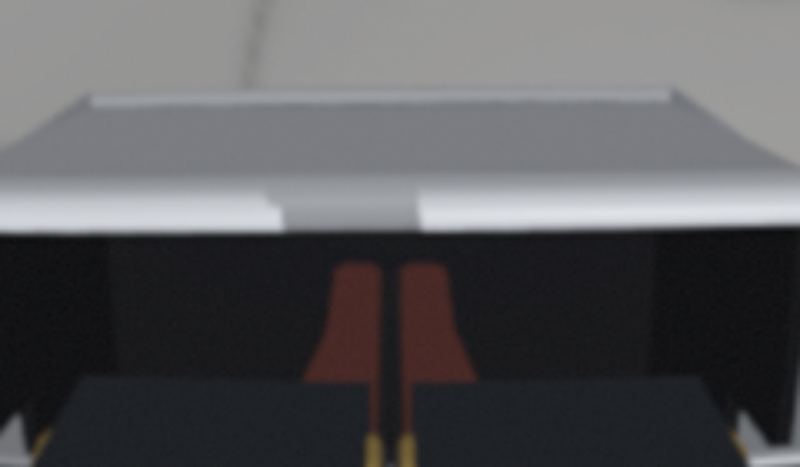

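The fingers sit just behind the lip (about 6 mm), squared with it. I'll go in and pull.

>>> {"fn": "servo_tool", "kwargs": {"deltas": [{"dx": 0, "dy": 0, "dz": 18, "ax": 0, "ay": 0, "az": 0, "jaw": 1}, {"dx": 0, "dy": 0, "dz": 17, "ax": 0, "ay": 0, "az": 0, "jaw": 1}, {"dx": 0, "dy": -6, "dz": 0, "ax": 0, "ay": 0, "az": 0, "jaw": 1}, {"dx": 0, "dy": -10, "dz": 0, "ax": 0, "ay": 0, "az": 0, "jaw": 1}, {"dx": 0, "dy": -12, "dz": 2, "ax": 0, "ay": 0, "az": 0, "jaw": 1}, {"dx": 0, "dy": -12, "dz": 3, "ax": 0, "ay": 0, "az": 0, "jaw": 1}, {"dx": 0, "dy": 0, "dz": 0, "ax": 0, "ay": 0, "az": 0, "jaw": 1}]}}

```text
time: 5.42
position: [0.4766, 0.3904, 0.1177]
eef_rot: [0.753, 0.658, -0.001, -0.0]
force: [0.7, 0.4, 0.1]
gripper_width: 0.0005
```

>>> {"fn": "servo_tool", "kwargs": {"deltas": [{"dx": 0, "dy": -12, "dz": 4, "ax": 0, "ay": 0, "az": 0, "jaw": 1}, {"dx": 0, "dy": -12, "dz": 5, "ax": 0, "ay": 0, "az": 0, "jaw": 1}, {"dx": 0, "dy": -12, "dz": 6, "ax": 0, "ay": 0, "az": 0, "jaw": 1}, {"dx": 0, "dy": -8, "dz": 4, "ax": 0, "ay": 0, "az": 0, "jaw": 1}]}}

```text
time: 5.92
position: [0.4528, 0.395, 0.108]
eef_rot: [0.75, 0.661, 0.014, 0.011]
force: [69.7, -57.5, 58.5]
gripper_width: 0.0006
```

```bash
python3 - <<'E'
from h import *
s,c=snap('scene'); print(s['position'],s['force'])
print(vision.spot_point('scene','bucket_lip'))
im=c['image'][100:300,240:480][:,:,::-1]
cv2.imwrite('pics/s5.png',cv2.resize(im,(720,600)))
E
```

```text
[0.45284014 0.39496423 0.10795856] [ 69.70293584 -57.50948373  58.50426432]
[{'pixel': [382.9, 251.2], 'conf': 0.72}, {'pixel': [404.5, 184.3], 'conf': 0.6}, {'pixel': [332.8, 297.2], 'conf': 0.46}]
```

View pics/s5.png

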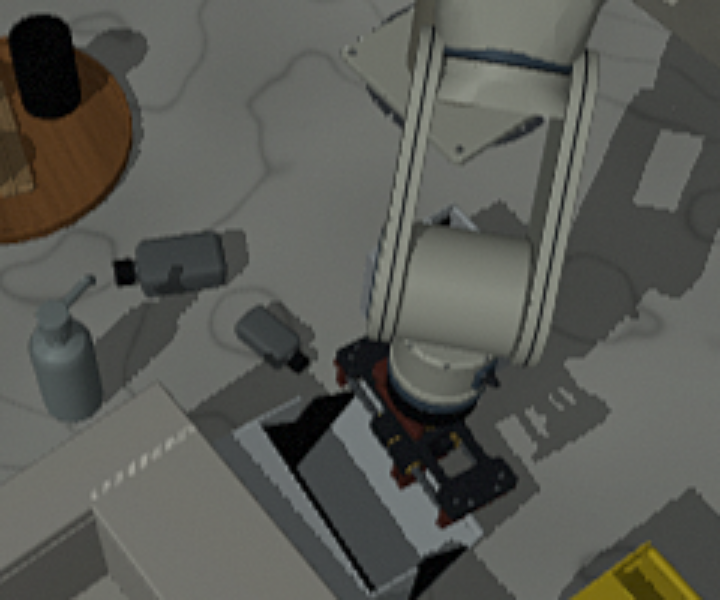

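The wrist force is high at about 107 N, so I'm backing off at once.

>>> {"fn": "servo_tool", "kwargs": {"deltas": [{"dx": 0, "dy": 16, "dz": -7, "ax": 0, "ay": 0, "az": 0, "jaw": 1}, {"dx": 0, "dy": 8, "dz": -2, "ax": 0, "ay": 0, "az": 0, "jaw": 1}]}}

```text
time: 6.28
position: [0.4589, 0.3924, 0.1083]
eef_rot: [0.754, 0.657, 0.0, -0.0]
force: [0.7, 1.3, -0.4]
gripper_width: 0.0005
```

```bash
python3 - <<'E'
from h import *
s,c=snap('wrist'); print(s['position'],s['force'],s['moment'],s['qpos'],s['joint_efforts'])
print(vision.spot_point('wrist','bucket_lip'))
cv2.imwrite('pics/w6.png',c['image'][:,:,::-1])
E
```

```text
[0.45885004 0.39238074 0.10825793] [ 0.69249063  1.27654101 -0.43290264] [-0.05214069  0.01111039 -0.02356538] [ 6.87477467e-01  5.39889219e-01  1.74933065e+00  7.28070219e-04
  8.51977610e-01 -7.47322084e-01] [-7.02494010e-01 -5.71380150e+01 -2.27481204e+01 -1.04087354e-01
 -9.94606549e-02  5.21804416e-02]
[{'pixel': [305.1, 203.8], 'conf': 0.69}]
```

View pics/w6.png

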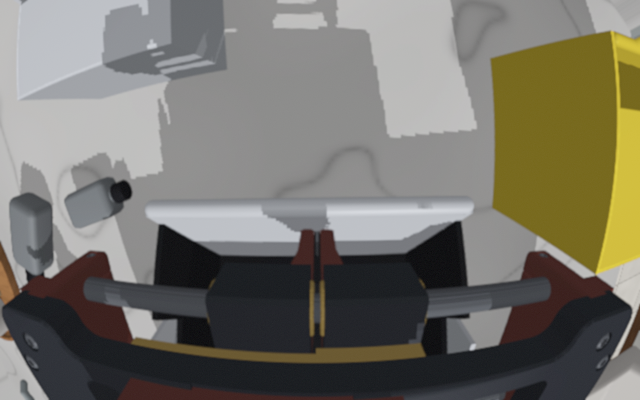

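```bash
python3 - <<'E'
from h import *
from scipy.optimize import minimize_scalar
s,c=snap('wrist')
bx=np.array([.990,-.139,0]); hinge=np.array([.496,.385,.008])
for u in ((310,200),(310,207),(305,204)):
    f=lambda th: abs(proj(c,hinge-bx*.142*np.sin(th)+[0,0,.142*np.cos(th)],s)[1]-u[1])
    r=minimize_scalar(f,bounds=(0,.8),method='bounded'); X=hinge-bx*.142*np.sin(r.x)+[0,0,.142*np.cos(r.x)]
    print(u,r.x,r.fun,X,proj(c,X,s))
for th in(0,.3,.4,.5,.6): X=hinge-bx*.142*np.sin(th)+[0,0,.142*np.cos(th)]; print(th,X,proj(c,X,s))
print(proj(c,s['position'],s))
E
```

```text
(310, 200) 0.5363913617656229 0.00021782518950885787 [0.42415835 0.39508686 0.1300573 ] [312.15342915 200.00021783]
(310, 207) 0.5126813187875677 0.00030850451744868224 [0.42704332 0.3946818  0.1317434 ] [312.09386189 206.9996915 ]
(305, 204) 0.5227924599442324 0.00011927347341611494 [0.42580819 0.39485521 0.13103282] [312.11888588 204.00011927]
0 [0.496 0.385 0.15 ] [311.7912428  348.26372611]
0.3 [0.45445577 0.39083298 0.14365778] [311.73090341 271.95217963]
0.4 [0.44125557 0.39268634 0.13879066] [311.85937651 241.38240288]
0.5 [0.42860236 0.3944629  0.13261672] [312.06331086 210.78980049]
0.6 [0.41662256 0.39614491 0.12519766] [312.32687562 181.91597609]
[316.59876835 246.12528353]
```

The bucket is tilted out to about 0.53–0.6 rad, and the opening is roughly 100 mm wide. That's enough for the bottle, so I'll retreat upward and go above the large refill.

>>> {"fn": "servo_tool", "kwargs": {"deltas": [{"dx": 0, "dy": 2, "dz": -40, "ax": 0, "ay": 0, "az": 0, "jaw": 1}, {"dx": 0, "dy": 0, "dz": -60, "ax": 0, "ay": 0, "az": 0, "jaw": 1}, {"dx": 0, "dy": 0, "dz": -50, "ax": 0, "ay": 0, "az": 0, "jaw": 0}, {"dx": -59, "dy": 7, "dz": 0, "ax": 0, "ay": 0, "az": 0, "jaw": 0}, {"dx": -59, "dy": 7, "dz": 0, "ax": 0, "ay": 0, "az": 0, "jaw": 0}, {"dx": -59, "dy": 7, "dz": 0, "ax": 0, "ay": 0, "az": 0, "jaw": 0}, {"dx": -59, "dy": 7, "dz": 0, "ax": 0, "ay": 0, "az": 0, "jaw": 0}, {"dx": -59, "dy": 7, "dz": 0, "ax": 0, "ay": 0, "az": 0, "jaw": 0}, {"dx": -59, "dy": 7, "dz": 0, "ax": 0, "ay": 0, "az": 0, "jaw": 0}]}}

```text
time: 7.55
position: [0.4529, 0.0354, 0.2567]
eef_rot: [0.752, 0.659, -0.001, -0.001]
force: [0.7, 0.4, 0.1]
gripper_width: 0.0671
```

>>> {"fn": "servo_tool", "kwargs": {"deltas": [{"dx": 0, "dy": 0, "dz": 20, "ax": 0, "ay": 0, "az": 10.5, "jaw": 0}, {"dx": 0, "dy": 0, "dz": 40, "ax": 0, "ay": 0, "az": 10.5, "jaw": 0}, {"dx": 0, "dy": 0, "dz": 20, "ax": 0, "ay": 0, "az": 0, "jaw": 0}, {"dx": 0, "dy": 0, "dz": 0, "ax": 0, "ay": 0, "az": 0, "jaw": 0}]}}

```text
time: 8.05
position: [0.4521, 0.0368, 0.1756]
eef_rot: [0.86, 0.51, -0.002, -0.001]
force: [-0.1, -0.2, 0.6]
gripper_width: 0.0878
```

```bash
python3 - <<'E'
from h import *
s,c=snap('wrist','w7.png'); print(s['position'],s['force'],Ro.from_quat(s['eef_rot']).as_matrix()[:,0])
for k,z in dict(refill_mid=.022,refill=0,pump_head=.156).items():
    for d in vision.spot_point('wrist',k):
        if d['conf']>.2: print(k,round(d['conf'],2),np.round(d['pixel']),np.round(atz(c,d['pixel'],z,s),3))
E
```

```text
[0.45210501 0.03684116 0.1756094 ] [-0.09406396 -0.18679657  0.58609773] [ 0.47930046  0.87764643 -0.00279422]
refill_mid 0.93 [315. 196.] [0.46  0.03  0.022]
refill_mid 0.67 [415. 106.] [0.425 0.168 0.022]
refill 0.89 [411. 110.] [0.429 0.169 0.   ]
refill 0.65 [314. 196.] [0.464 0.026 0.   ]
```

View pics/w7.png

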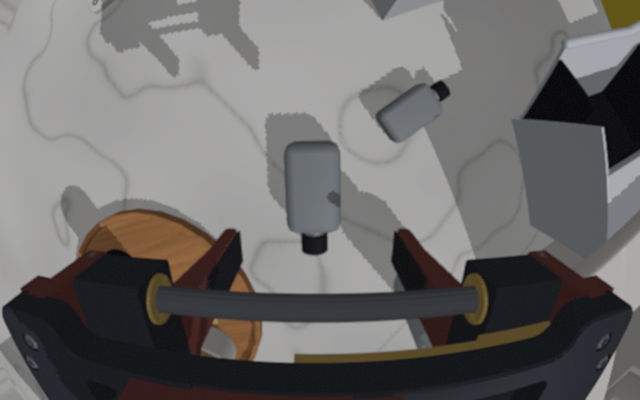

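The large refill is at column ~313, aligned with the tool and between the fingers. Descending to grasp.

>>> {"fn": "servo_tool", "kwargs": {"deltas": [{"dx": -1.5, "dy": 2, "dz": 55, "ax": 0, "ay": 0, "az": 0, "jaw": 0}, {"dx": 0, "dy": 0, "dz": 55, "ax": 0, "ay": 0, "az": 0, "jaw": 0}, {"dx": 0, "dy": 0, "dz": 40, "ax": 0, "ay": 0, "az": 0, "jaw": 0}, {"dx": 0, "dy": 0, "dz": 13, "ax": 0, "ay": 0, "az": 0, "jaw": 0}, {"dx": 0, "dy": 0, "dz": 0, "ax": 0, "ay": 0, "az": 0, "jaw": 0.5}, {"dx": 0, "dy": 0, "dz": 0, "ax": 0, "ay": 0, "az": 0, "jaw": 0.5}, {"dx": 0, "dy": 0, "dz": 0, "ax": 0, "ay": 0, "az": 0, "jaw": 0.5}, {"dx": 0, "dy": 0, "dz": 0, "ax": 0, "ay": 0, "az": 0, "jaw": 0.5}, {"dx": 0, "dy": 0, "dz": -20, "ax": 0, "ay": 0, "az": 0, "jaw": 0.5}], "grip_force": 15}}

```text
time: 9.38
position: [0.455, 0.0338, 0.0347]
eef_rot: [0.86, 0.51, -0.001, -0.0]
force: [0.5, -1.0, 0.3]
gripper_width: 0.0559
```

>>> {"fn": "servo_tool", "kwargs": {"deltas": [{"dx": 0, "dy": 0, "dz": -34, "ax": 0, "ay": 0, "az": 9.9, "jaw": 0.5}, {"dx": 0, "dy": 0, "dz": -34, "ax": 0, "ay": 0, "az": 9.9, "jaw": 0.5}, {"dx": 0, "dy": 0, "dz": -34, "ax": 0, "ay": 0, "az": 9.9, "jaw": 0.5}, {"dx": 0, "dy": 0, "dz": -34, "ax": 0, "ay": 0, "az": 9.9, "jaw": 0.5}, {"dx": 0, "dy": 0, "dz": -34, "ax": 0, "ay": 0, "az": 9.9, "jaw": 0.5}, {"dx": 0, "dy": 0, "dz": -34, "ax": 0, "ay": 0, "az": 9.9, "jaw": 0.5}, {"dx": 0, "dy": 0, "dz": -30, "ax": 0, "ay": 0, "az": 9.9, "jaw": 0.5}]}}

```text
time: 10.25
position: [0.4553, 0.0338, 0.2704]
eef_rot: [0.997, -0.073, 0.001, -0.0]
force: [0.1, 0.1, -0.8]
gripper_width: 0.0557
```

>>> {"fn": "servo_tool", "kwargs": {"deltas": [{"dx": -3.5, "dy": -60, "dz": 0, "ax": 0, "ay": 0, "az": 0, "jaw": 0.5}, {"dx": -3.5, "dy": -60, "dz": 0, "ax": 0, "ay": 0, "az": 0, "jaw": 0.5}, {"dx": -3.5, "dy": -60, "dz": 0, "ax": 0, "ay": 0, "az": 0, "jaw": 0.5}, {"dx": -3.5, "dy": -60, "dz": 0, "ax": 0, "ay": 0, "az": 0, "jaw": 0.5}, {"dx": -3.5, "dy": -60, "dz": 0, "ax": 0, "ay": 0, "az": 0, "jaw": 0.5}, {"dx": -3.5, "dy": -59, "dz": 0, "ax": 0, "ay": 0, "az": 0, "jaw": 0.5}, {"dx": 0, "dy": 0, "dz": 0, "ax": 0, "ay": 0, "az": 0, "jaw": 0.5}, {"dx": 0, "dy": 0, "dz": 0, "ax": 0, "ay": 0, "az": 0, "jaw": 0.5}]}}

```text
time: 11.25
position: [0.4842, 0.3918, 0.2684]
eef_rot: [0.998, -0.07, -0.0, 0.0]
force: [-0.2, -0.1, -0.7]
gripper_width: 0.056
```

```bash
python3 - <<'E'
from h import *
s,c=snap('wrist','w8.png'); print(s['position'],s['force'],Ro.from_quat(s['eef_rot']).as_matrix()[:,0],s['qpos'],s['gripper_width'])
s,t=snap('top'); 
cv2.imwrite('pics/t8.png',np.vstack([c['image'][:,:,::-1],np.pad(cv2.resize(t['image'][140:240,180:340][:,:,::-1],(320,200)),((0,0),(0,320),(0,0)))]))
print([ (d['pixel'],d['conf'],atz(t,d['pixel'],.13)) for d in vision.spot_point('top','bucket_lip')])
E
```

```text
[0.48422375 0.3918276  0.26843145] [-0.18197972 -0.12657016 -0.70458996] [ 9.90335170e-01 -1.38693764e-01 -5.39079252e-04] [ 6.61357174e-01  3.73826912e-01  1.59294986e+00 -3.15582934e-04
  1.17589028e+00  8.00620809e-01] 0.05598819280224612
[([144.7, 243.9], 0.72, array([0.3606107 , 0.68610031, 0.13      ]))]
```

View pics/t8.png

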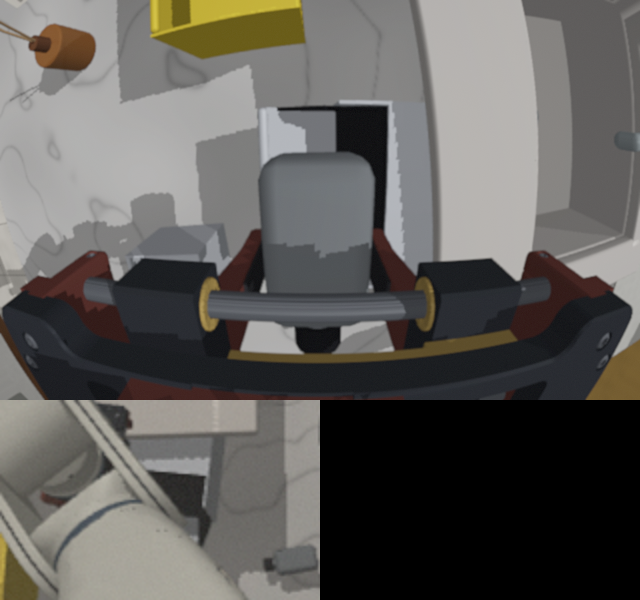

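```bash
python3 - <<'E'
from h import *
s,c=snap('wrist')
R=Ro.from_quat(s['eef_rot']).as_matrix()
for p,z in (((264,150),.13),((270,112),.13),((387,112),.132),((387,200),.132),((400,200),.15)): print(p,R.T@(atz(c,p,z,s)-s['position']))
E
```

```text
(264, 150) [-0.05143348 -0.04027263  0.13890821]
(270, 112) [-0.04475629 -0.07755996  0.1388981 ]
(387, 112) [ 0.06860348 -0.07839186  0.13689312]
(387, 200) [0.07222554 0.01019599 0.13691634]
(400, 200) [0.08096164 0.00518755 0.11891465]
```

The bottle is lined up over the open bucket (lip edge at column ~268, back at ~388). Shifting 10 mm back and lowering to release.

>>> {"fn": "servo_tool", "kwargs": {"deltas": [{"dx": 5, "dy": -2, "dz": 45, "ax": 0, "ay": 0, "az": 0, "jaw": 0.5}, {"dx": 5, "dy": -2, "dz": 45, "ax": 0, "ay": 0, "az": 0, "jaw": 0.5}, {"dx": 0, "dy": 0, "dz": 30, "ax": 0, "ay": 0, "az": 0, "jaw": 0.5}, {"dx": 0, "dy": 0, "dz": 18, "ax": 0, "ay": 0, "az": 0, "jaw": 0.5}, {"dx": 0, "dy": 0, "dz": 0, "ax": 0, "ay": 0, "az": 0, "jaw": 0.5}]}}

```text
time: 12.08
position: [0.495, 0.394, 0.1299]
eef_rot: [0.998, -0.07, -0.001, 0.001]
force: [-0.6, -0.6, -0.2]
gripper_width: 0.0558
```

>>> {"fn": "servo_tool", "kwargs": {"deltas": [{"dx": 0, "dy": 0, "dz": 0, "ax": 0, "ay": 0, "az": 0, "jaw": 0.2}, {"dx": 0, "dy": 0, "dz": 0, "ax": 0, "ay": 0, "az": 0, "jaw": 0.2}, {"dx": 0, "dy": 0, "dz": 0, "ax": 0, "ay": 0, "az": 0, "jaw": 0.2}, {"dx": 0, "dy": 0, "dz": -40, "ax": 0, "ay": 0, "az": 0, "jaw": 0.2}, {"dx": 0, "dy": 0, "dz": -50, "ax": 0, "ay": 0, "az": 0, "jaw": 0.2}, {"dx": -35, "dy": 0, "dz": -30, "ax": 0, "ay": 0, "az": 0, "jaw": 1}, {"dx": -50, "dy": 0, "dz": 0, "ax": 0, "ay": 0, "az": 0, "jaw": 1}, {"dx": -45, "dy": 0, "dz": 0, "ax": 0, "ay": 0, "az": 0, "jaw": 1}, {"dx": 0, "dy": 0, "dz": 0, "ax": 0, "ay": 0, "az": 0, "jaw": 1}]}}

```text
time: 13.2
position: [0.3642, 0.4132, 0.2514]
eef_rot: [0.998, -0.068, -0.0, -0.0]
force: [1.0, -0.0, -0.4]
gripper_width: 0.0338
```

```bash
python3 - <<'E'
from h import *
s,c=snap('wrist'); print(s['position'],s['force'],s['gripper_width'],s['time'])
cv2.imwrite('pics/w9.png',c['image'][:,:,::-1])
for k in('refill_mid','bucket_lip'):
    print(k,[(d['pixel'],d['conf'],atz(c,d['pixel'],.13,s)) for d in vision.spot_point('wrist',k)])
E
```

```text
[0.36416866 0.4131978  0.25136141] [ 1.04582088 -0.02256795 -0.43243905] 0.03381579023019817 13.2
refill_mid [([434.7, 182.9], 0.83, array([0.48136375, 0.40883658, 0.13      ]))]
bucket_lip [([383.5, 207.0], 0.64, array([0.42721346, 0.39149376, 0.13      ]))]
```

View pics/w9.png

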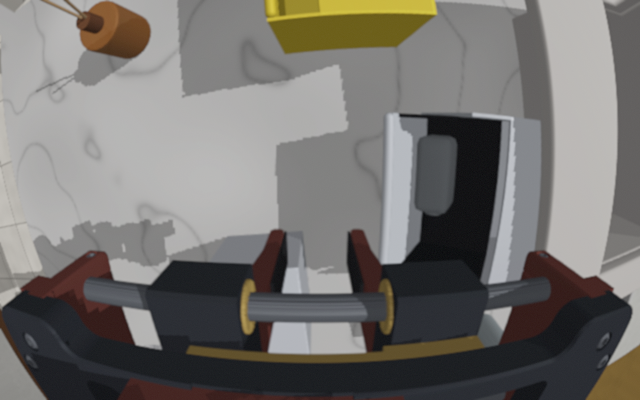

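The bottle is lying lengthwise inside the bucket at (437,175). Next I'll close the fingers, go down in front of the lip and push it shut.

>>> {"fn": "servo_tool", "kwargs": {"deltas": [{"dx": 0, "dy": 9, "dz": 45, "ax": 0, "ay": 0, "az": 0, "jaw": 1}, {"dx": 0, "dy": 0, "dz": 45, "ax": 0, "ay": 0, "az": 0, "jaw": 1}, {"dx": 0, "dy": 0, "dz": 46, "ax": 0, "ay": 0, "az": 0, "jaw": 1}, {"dx": 25, "dy": 0, "dz": 0, "ax": 0, "ay": 0, "az": 0, "jaw": 1}, {"dx": 15, "dy": 0, "dz": 0, "ax": 0, "ay": 0, "az": 0, "jaw": 1}, {"dx": 15, "dy": 0, "dz": 0, "ax": 0, "ay": 0, "az": 0, "jaw": 1}, {"dx": 15, "dy": 0, "dz": 0, "ax": 0, "ay": 0, "az": 0, "jaw": 1}, {"dx": 15, "dy": 0, "dz": 0, "ax": 0, "ay": 0, "az": 0, "jaw": 1}, {"dx": 10, "dy": 0, "dz": 0, "ax": 0, "ay": 0, "az": 0, "jaw": 1}]}}

```text
time: 14.48
position: [0.4606, 0.3908, 0.1151]
eef_rot: [0.998, -0.07, 0.0, -0.0]
force: [-1.8, 0.4, 0.5]
gripper_width: 0.0004
```

>>> {"fn": "servo_tool", "kwargs": {"deltas": [{"dx": 7, "dy": 0, "dz": 0, "ax": 0, "ay": 0, "az": 0, "jaw": 1}, {"dx": 5, "dy": 0, "dz": 0, "ax": 0, "ay": 0, "az": 0, "jaw": 1}, {"dx": 4, "dy": 0, "dz": 0, "ax": 0, "ay": 0, "az": 0, "jaw": 1}, {"dx": 0, "dy": 0, "dz": 0, "ax": 0, "ay": 0, "az": 0, "jaw": 1}]}}

```text
time: 14.98
position: [0.4754, 0.3885, 0.1146]
eef_rot: [0.998, -0.07, 0.0, 0.0]
force: [0.4, 0.9, 0.4]
gripper_width: 0.0006
```

>>> {"fn": "servo_tool", "kwargs": {"deltas": [{"dx": 3, "dy": 0, "dz": 0, "ax": 0, "ay": 0, "az": 0, "jaw": 1}, {"dx": 0, "dy": 0, "dz": 0, "ax": 0, "ay": 0, "az": 0, "jaw": 1}]}}

```text
time: 15.22
position: [0.4783, 0.3882, 0.1147]
eef_rot: [0.998, -0.07, 0.0, -0.0]
force: [0.3, 1.0, -0.3]
gripper_width: 0.0007
```

>>> {"fn": "servo_tool", "kwargs": {"deltas": [{"dx": 3, "dy": 0, "dz": 0, "ax": 0, "ay": 0, "az": 0, "jaw": 1}, {"dx": 0, "dy": 0, "dz": 0, "ax": 0, "ay": 0, "az": 0, "jaw": 1}]}}

```text
time: 15.48
position: [0.4814, 0.3878, 0.1147]
eef_rot: [0.998, -0.07, 0.0, -0.0]
force: [-0.2, 0.2, 0.2]
gripper_width: 0.0006
```

>>> {"fn": "servo_tool", "kwargs": {"deltas": [{"dx": 3, "dy": 0, "dz": 0, "ax": 0, "ay": 0, "az": 0, "jaw": 1}, {"dx": 0, "dy": 0, "dz": 0, "ax": 0, "ay": 0, "az": 0, "jaw": 1}]}}

```text
time: 15.72
position: [0.4844, 0.3873, 0.1147]
eef_rot: [0.998, -0.07, 0.0, -0.0]
force: [-1.0, -0.7, -0.1]
gripper_width: 0.0004
```

```bash
python3 - <<'E'
from h import *
s,c=snap('wrist','w10.png'); print(s['position'],s['force'])
print([(d['pixel'],d['conf'],atz(c,d['pixel'],.15,s)) for d in vision.spot_point('wrist','bucket_lip')])
im=c['image'][60:280,260:480][:,:,::-1]
cv2.imwrite('pics/w10c.png',cv2.resize(im,(600,600)))
E
```

```text
[0.48438641 0.38729627 0.11468492] [-0.95155382 -0.67107352 -0.06353545]
[]
```

View pics/w10c.png

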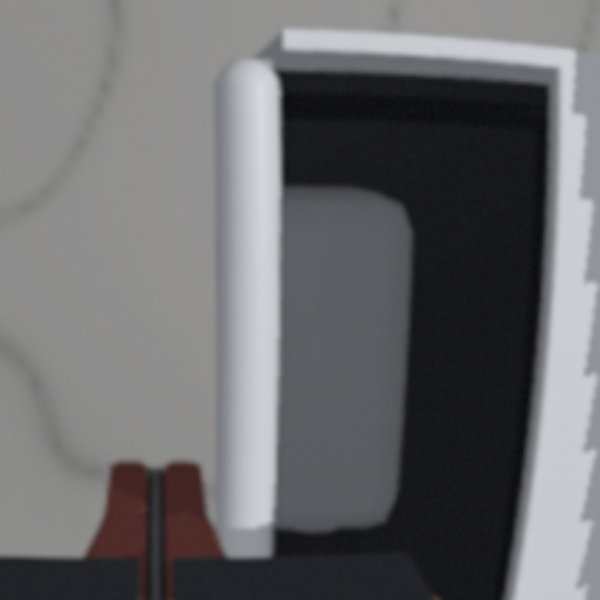

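The bucket is nearly shut: the lip is still a little out of the housing sides and the bottle is lying inside. I'll push on until the stop is felt.

>>> {"fn": "servo_tool", "kwargs": {"deltas": [{"dx": 3, "dy": 0, "dz": 0, "ax": 0, "ay": 0, "az": 0, "jaw": 1}, {"dx": 0, "dy": 0, "dz": 0, "ax": 0, "ay": 0, "az": 0, "jaw": 1}]}}

```text
time: 16.08
position: [0.4873, 0.3869, 0.1147]
eef_rot: [0.998, -0.07, 0.0, -0.0]
force: [0.2, 0.1, 0.2]
gripper_width: 0.0004
```

>>> {"fn": "servo_tool", "kwargs": {"deltas": [{"dx": 3, "dy": 0, "dz": 0, "ax": 0, "ay": 0, "az": 0, "jaw": 1}, {"dx": 0, "dy": 0, "dz": 0, "ax": 0, "ay": 0, "az": 0, "jaw": 1}]}}

```text
time: 16.32
position: [0.4903, 0.3865, 0.1147]
eef_rot: [0.998, -0.07, 0.0, -0.0]
force: [-0.7, 0.2, 0.3]
gripper_width: 0.0002
```

```bash
python3 - <<'E'
from h import *
s,c=snap('wrist'); print(s['position'],s['force'])
o=cv2.imread('pics/w10.png')[:,:,::-1]
for im in(o,c['image']):
    for r in (110,150,200): print(r,im[r,320:480:2].mean(1).astype(int).tolist())
E
```

```text
[0.49031884 0.38646259 0.1146753 ] [-0.69380214  0.17237568  0.26415514]
110 [144, 144, 144, 144, 145, 145, 145, 145, 145, 136, 126, 137, 152, 168, 181, 193, 202, 211, 216, 208, 203, 149, 36, 27, 26, 26, 28, 27, 26, 27, 27, 26, 29, 27, 27, 28, 25, 24, 25, 26, 26, 26, 26, 24, 27, 27, 24, 23, 26, 25, 27, 25, 27, 25, 22, 25, 24, 24, 24, 26, 24, 28, 26, 26, 23, 25, 23, 22, 20, 14, 51, 108, 145, 202, 206, 207, 206, 179, 147, 148]
150 [144, 144, 144, 144, 145, 145, 145, 145, 146, 138, 122, 135, 150, 167, 180, 190, 200, 207, 211, 208, 201, 153, 96, 96, 97, 96, 96, 96, 95, 96, 95, 96, 96, 96, 95, 96, 94, 96, 95, 95, 95, 93, 90, 90, 87, 72, 30, 23, 26, 24, 25, 25, 24, 25, 22, 25, 26, 23, 25, 24, 21, 23, 24, 22, 22, 25, 23, 21, 18, 29, 93, 131, 190, 206, 206, 205, 206, 201, 158, 148]
200 [141, 143, 142, 142, 141, 143, 142, 142, 143, 139, 125, 135, 152, 168, 181, 191, 199, 204, 207, 205, 193, 124, 92, 94, 96, 95, 94, 94, 95, 96, 95, 95, 95, 94, 94, 94, 94, 95, 94, 93, 92, 90, 88, 87, 61, 21, 24, 21, 24, 23, 25, 23, 22, 22, 24, 23, 23, 24, 23, 22, 22, 25, 22, 24, 23, 21, 19, 27, 89, 131, 189, 20
[... 430 characters left out ...]
143, 142, 141, 148, 128, 106, 118, 132, 147, 164, 176, 187, 196, 203, 208, 205, 200, 167, 99, 95, 95, 95, 95, 95, 93, 94, 94, 93, 93, 93, 92, 92, 92, 92, 92, 90, 88, 87, 73, 30, 23, 22, 21, 25, 21, 23, 24, 23, 24, 22, 22, 24, 21, 23, 24, 23, 22, 24, 20, 26, 87, 126, 183, 202, 201, 202, 202, 203, 171, 145, 147, 146, 147, 146, 147, 146]
200 [140, 140, 140, 140, 141, 139, 137, 145, 128, 106, 119, 132, 148, 164, 178, 188, 195, 201, 204, 203, 195, 137, 91, 93, 93, 92, 93, 92, 94, 93, 93, 92, 93, 92, 93, 92, 92, 92, 89, 87, 85, 74, 29, 19, 21, 22, 23, 22, 22, 24, 23, 22, 24, 22, 21, 21, 23, 21, 25, 24, 20, 23, 73, 117, 172, 200, 200, 200, 201, 200, 201, 201, 201, 196, 153, 146, 146, 147, 147, 147]
```

>>> {"fn": "servo_tool", "kwargs": {"deltas": [{"dx": 2, "dy": 0, "dz": 0, "ax": 0, "ay": 0, "az": 0, "jaw": 1}, {"dx": 0, "dy": 0, "dz": 0, "ax": 0, "ay": 0, "az": 0, "jaw": 1}]}}

```text
time: 16.62
position: [0.4922, 0.3862, 0.1147]
eef_rot: [0.998, -0.07, 0.0, -0.0]
force: [2.1, -0.6, 0.4]
gripper_width: 0.0004
```

>>> {"fn": "servo_tool", "kwargs": {"deltas": [{"dx": 2, "dy": 0, "dz": 0, "ax": 0, "ay": 0, "az": 0, "jaw": 1}, {"dx": 0, "dy": 0, "dz": 0, "ax": 0, "ay": 0, "az": 0, "jaw": 1}]}}

```text
time: 16.88
position: [0.4926, 0.386, 0.1146]
eef_rot: [0.998, -0.07, -0.001, 0.0]
force: [-6.3, 0.9, 2.4]
gripper_width: 0.0006
```

```bash
cat > g.py <<'E'
from h import *
s,c=snap('wrist'); print(s['position'],s['force'])
for r in (110,150,200):
    v=c['image'][r,320:480].mean(1); d=np.abs(np.diff(cv2.GaussianBlur(v.reshape(1,-1),(5,1),0)[0])); print(r,[(i+320,int(d[i])) for i in range(2,157) if d[i]>10 and d[i]==d[i-2:i+3].max()])
E
python3 g.py
```

```text
[0.49262267 0.38602543 0.11460814] [-6.3105443   0.86266614  2.39730393]
110 [(333, 12), (362, 44), (444, 26), (447, 25), (457, 15)]
150 [(333, 12), (361, 31), (402, 15), (443, 25), (446, 24), (459, 15)]
200 [(334, 11), (360, 30), (400, 17), (439, 26), (463, 14)]
```

Contact with the stop: the last 2 mm command only moved 0.4 mm and the force rose. One more small push to confirm.

>>> {"fn": "servo_tool", "kwargs": {"deltas": [{"dx": 2, "dy": 0, "dz": 0, "ax": 0, "ay": 0, "az": 0, "jaw": 1}, {"dx": 0, "dy": 0, "dz": 0, "ax": 0, "ay": 0, "az": 0, "jaw": 1}]}}

```text
time: 17.18
position: [0.4927, 0.386, 0.1146]
eef_rot: [0.998, -0.07, -0.003, 0.001]
force: [-13.3, 2.5, 7.2]
gripper_width: 0.0003
```

```bash
python3 g.py
```

```text
[0.49271081 0.38599225 0.11461656] [-13.29120724   2.49428353   7.19701101]
110 [(333, 13), (361, 46), (444, 27), (447, 24), (457, 16)]
150 [(334, 11), (361, 29), (403, 17), (445, 25), (459, 15)]
200 [(334, 11), (360, 29), (401, 16), (439, 26), (463, 15)]
```

The bin is hard against its stop (13 N, no motion), so it's shut. I'll back off, lift and go above the pump.

>>> {"fn": "servo_tool", "kwargs": {"deltas": [{"dx": -20, "dy": 0, "dz": 0, "ax": 0, "ay": 0, "az": 0, "jaw": 1}, {"dx": -25, "dy": 0, "dz": 0, "ax": 0, "ay": 0, "az": 0, "jaw": 1}, {"dx": 0, "dy": 0, "dz": -55, "ax": 0, "ay": 0, "az": 0, "jaw": 0}, {"dx": 0, "dy": 0, "dz": -60, "ax": 0, "ay": 0, "az": 0, "jaw": 0}, {"dx": 0, "dy": 0, "dz": -60, "ax": 0, "ay": 0, "az": 0, "jaw": 0}, {"dx": 31, "dy": 46, "dz": -15, "ax": 0, "ay": 0, "az": 0, "jaw": 0}, {"dx": 31, "dy": 46, "dz": -15, "ax": 0, "ay": 0, "az": 0, "jaw": 0}, {"dx": 31, "dy": 46, "dz": 0, "ax": 0, "ay": 0, "az": 0, "jaw": 0}, {"dx": 31, "dy": 46, "dz": 0, "ax": 0, "ay": 0, "az": 0, "jaw": 0}]}}

```text
time: 18.35
position: [0.5488, 0.191, 0.32]
eef_rot: [0.998, -0.07, 0.001, -0.0]
force: [-0.5, 0.3, -0.1]
gripper_width: 0.0672
```

>>> {"fn": "servo_tool", "kwargs": {"deltas": [{"dx": 31, "dy": 46, "dz": 0, "ax": 0, "ay": 0, "az": 0, "jaw": 0}, {"dx": 31, "dy": 46, "dz": 0, "ax": 0, "ay": 0, "az": 0, "jaw": 0}, {"dx": 0, "dy": 0, "dz": 0, "ax": 0, "ay": 0, "az": 9.8, "jaw": 0}, {"dx": 0, "dy": 0, "dz": 0, "ax": 0, "ay": 0, "az": 9.8, "jaw": 0}, {"dx": 0, "dy": 0, "dz": 0, "ax": 0, "ay": 0, "az": 9.8, "jaw": 0}, {"dx": 0, "dy": 0, "dz": 0, "ax": 0, "ay": 0, "az": 9.8, "jaw": 0}, {"dx": 0, "dy": 0, "dz": 0, "ax": 0, "ay": 0, "az": 9.8, "jaw": 0}, {"dx": 0, "dy": 0, "dz": 0, "ax": 0, "ay": 0, "az": 0, "jaw": 0}]}}

```text
time: 19.35
position: [0.5968, 0.0928, 0.3195]
eef_rot: [0.879, -0.477, 0.0, 0.0]
force: [0.8, -0.5, 0.2]
gripper_width: 0.0875
```

```bash
python3 - <<'E'
from h import *
s,c=snap('wrist','w11.png'); print(s['time'],s['position'],s['force'],Ro.from_quat(s['eef_rot']).as_matrix()[:,0])
for k,z in dict(pump_head=.156,pump=0,tray=0,tumbler=.008,brush_cup=.008,jar=.008,comb=.008).items():
    for d in vision.spot_point('wrist',k):
        if d['conf']>.2: print(k,round(d['conf'],2),np.round(d['pixel']),np.round(atz(c,d['pixel'],z,s),3))
print([(d['rect'],d['conf']) for d in vision.boxes_of('wrist','pump')])
# spout from first images
for n,h,t in(('top',(437,180),(450,200)),('scene',(324,252),(341,240))):
    s,c=snap(n,n+'11.png'); a=atz(c,np.array(h)/1.25,.168,s); b=atz(c,np.array(t)/1.25,.16,s); print(n,a,b,np.degrees(np.arctan2(b[1]-a[1],b[0]-a[0])))
    print([(k,d['pixel'],d['conf'],atz(c,d['pixel'],z)) for k,z in(('bucket_lip',.15),('pump_head',.156)) for d in vision.spot_point(n,k)])
E
```

```text
19.35 [0.59675799 0.09281259 0.31949603] [ 0.83926647 -0.48010485  0.22405068] [ 5.45810666e-01 -8.37908507e-01  2.24565078e-04]
pump_head 0.92 [338. 165.] [0.628 0.085 0.156]
pump 0.86 [328. 148.] [0.626 0.09  0.   ]
brush_cup 0.62 [421. 333.] [ 0.429 -0.271  0.008]
jar 0.8 [451. 261.] [ 0.585 -0.21   0.008]
[([334.5, 172.6, 45.6, 85.9], 0.68)]
top [0.62631209 0.09028078 0.168     ] [0.58035089 0.06206056 0.16      ] -148.45003371988923
[('bucket_lip', [291.3, 292.2], 0.81, array([0.21713501, 0.26398602, 0.15      ])), ('bucket_lip', [141.7, 242.0], 0.74, array([0.36478893, 0.68562893, 0.15      ])), ('bucket_lip', [250.4, 186.3], 0.62, array([0.51564649, 0.37804819, 0.15      ]))]
scene [0.61820609 0.08521971 0.168     ] [0.56786967 0.07712042 0.16      ] -170.85928007731195
[('bucket_lip', [481.6, 310.7], 0.96, array([0.35292541, 0.67049557, 0.15      ])), ('bucket_lip', [358.6, 260.0], 0.87, array([0.5052882 , 0.38457574, 0.15      ])), ('bucket_lip', [408.8, 187.3], 0.71, array([0.2431032 , 0.29845637, 0.15      ])), ('pump_head', [258.8, 207.0], 0.68, array([0.62603138, 0.09238112, 0.156     ])), ('pump_head', [214.9, 140.3], 0.24, array([ 0.60263814, -0.19445927,  0.156     ]))]
```

```bash
python3 - <<'E'
import cv2,numpy as np
g=cv2.imread('pics/w11.png',0)[126:224:3,290:386:2]
ch=" .:-=+*#%@"
for i,r in enumerate(g): print(126+3*i,''.join(ch[9-min(9,int(v)//20)] for v in r))
E
```

```text
126 -------:::::::::::::::::::::::::::::::::::::::::
129 ::-::::::::::::::------:::::::::::::::::::::::::
132 :::::::::::::::-========--:::::::::::::::-::::::
135 :::::::::::::-=+=====-------::::::::::::::::::-:
138 ::::::::::::-++===----:::-----::::::::::::::::::
141 :::::::::::-++==---:::::..:::---::::::::::::::::
144 :::::::::::=++=----:::::...:::---:::::::::::::::
147 ::::::::::-++=-----::::....::::-=-::::::::::::::
150 ::::::::::=+=--------===---:::---=-:::::::::::::
153 :::::::::-++=-----===-------------=:::::::::::::
156 :::::::::=*+=----==---------------=:::::::::::::
159 ::::::::==*+===-==----------------=:::::::::::::
162 ---:::::==*+====+=---------------==:::::::::::::
165 ::---:-===+*+====----------------==:::::::::::::
168 ::::::-====*+==++---------------==::::::::::::::
171 :::::-=====+*++++=-------------=+-::::::::::::::
174 :::::=======+**+++=-----------=+-:::::::::::::::
177 ::::-=========+**++=--------=+=:::::::::::::::::
180 ::::============++**+=-===+=-:::::::::::::::::::
183 :::-===============+=--=-:::::::::::::::::::::::
186 :::=================----::::::::::::::::::::::::
189 ::================+=---:::::::::::::::::::::::::
192 :-=================----:::::::::::::::::::::::::
195 -==================--=-:::::::::::::::::::::::::
198 -========++======+=---::::::::::::::::::::::::::
201 =========++=====+=--=-::::::::::::::::::::::::::
204 =========++=====+=--=::::::::::::::::::::::-----
207 ==========+======----:::::::::::::::::::--------
210 ==========+====+=--=:::::::::::::::::-----------
213 ==========+====**++-:::::::::::::::--------:::::
216 ==========+====+==-::::::::::::::-------::::::::
219 ==========+=====:::::::::::::::-----::::::::::::
222 ===============-::::::::::::::---:::::::::::::::
```

```bash
python3 - <<'E'
from h import *
s,c=snap('wrist'); R=Ro.from_quat(s['eef_rot']).as_matrix()
h=atz(c,(341,165),.168,s)
for e in ((41/41*341-18,165),(341+17,165),(341,150),(341,181)): print(np.linalg.norm(atz(c,e,.168,s)-h))
print(h,R.T@(h-s['position']))
for p in((333,186),(329,200),(326,212)):
    t=atz(c,p,.163,s); print(t,np.degrees(np.arctan2(t[1]-h[1],t[0]-h[0])),np.linalg.norm(t-h))
# grid of tray things with comb outline from top
s,t=snap('top'); g=t['image']
for k,z in dict(tray=.0,comb=.016).items(): print(k,[(d['rect'],d['conf']) for d in vision.boxes_of('top',k)])
p=[proj(t,(x,y,.016)) for x,y in((.56,-.14),(.45,-.34))]; print(p)
r=g[170:216,424:484]; hsv=cv2.cvtColor(r,cv2.COLOR_RGB2HSV)
for i in range(0,46): print(170+i,' '.join('%3d'%v for v in r[i,::2,2]))
E
```

```text
0.018501146720017656
0.017624400766231573
0.015528310785200205
0.01683354780271177
[0.63048761 0.08411848 0.168     ] [ 0.02531991 -0.02330983  0.15165865]
[0.60672253 0.07787664 0.163     ] -165.28378563494724 0.025074680745496684
[0.5916047  0.07292463 0.163     ] -163.93963478748861 0.04076987163448525
[0.57861237 0.06818078 0.163     ] -162.92140702365865 0.05449816789501978
tray [([460.6, 193.2, 45.5, 23.5], 0.6), ([463.5, 194.3, 84.4, 89.7], 0.59), ([249.5, 184.6, 62.2, 23.0], 0.23)]
comb [([461.0, 192.4, 45.2, 20.3], 0.74), ([251.4, 187.2, 72.9, 28.6], 0.31)]
[array([420.93710364, 175.98575988]), array([487.89028315, 208.38972419])]
170 155 153 146 100  79  81  79  56  88  92  87  86  86  90  89  90  94  69  63  60  61 110 165 159 156 167 172 166 167 167
171 155 153 145 124  82  85  88  70  63  85  86  91  92  95  91  92  88  64  64  62  68 103 162 160 158 163 172 166 168 174
172 156 155 150 135  90  82  85  89  57  78  91  92  91  91  92  86  72  64  60  65  67 102 163 156 159 158 172 166 168 167
173 158 159 152 141 115  79  86  88  78  55  83  88  88  89  84  75  57  59  61 
[... 4551 characters left out ...]
 156 155 151 143  98  43  40  41  36  45  39  36  43  41  41  42  35  39  43  32
211 163 159 164 162 163 161 162 156 164 158 155 153 149 144 112  37  39  45  43  46  44  41  41  40  40  40  39  32  38  32
212 163 164 161 165 163 162 160 160 161 158 155 153 153 143 135  37  43  41  39  40  46  39  41  31  43  38  39  41  36  35
213 163 165 164 161 163 161 163 161 159 160 154 154 150 147 137  50  42  37  41  40  44  43  43  42  38  34  38  34  35  39
214 165 166 164 161 165 161 158 159 159 160 155 157 153 146 138  69  37  41  38  41  42  39  44  38  37  40  37  42  35  36
215 166 162 165 163 163 161 161 160 162 160 160 156 150 150 142 100  35  39  45  39  48  38  37  44  44  33  36  34  39  36
```

>>> {"fn": "servo_tool", "kwargs": {"deltas": [{"dx": 0, "dy": 0, "dz": 0, "ax": 0, "ay": 0, "az": 8, "jaw": 0}, {"dx": 0, "dy": 0, "dz": 0, "ax": 0, "ay": 0, "az": 8, "jaw": 0}, {"dx": 17, "dy": -29, "dz": 20, "ax": 0, "ay": 0, "az": 0, "jaw": 0}, {"dx": 0, "dy": 0, "dz": 50, "ax": 0, "ay": 0, "az": 0, "jaw": 0}, {"dx": 0, "dy": 0, "dz": 40, "ax": 0, "ay": 0, "az": 0, "jaw": 0}, {"dx": 0, "dy": 0, "dz": 0, "ax": 0, "ay": 0, "az": 0, "jaw": 0}]}}

```text
time: 21.05
position: [0.6276, 0.0846, 0.2065]
eef_rot: [0.804, -0.595, -0.002, 0.002]
force: [0.6, 0.6, 0.6]
gripper_width: 0.0881
```

```bash
python3 - <<'E'
from h import *
s,c=snap('wrist','w12.png'); R=Ro.from_quat(s['eef_rot']).as_matrix(); print(s['time'],s['position'],R[:,0])
for d in vision.spot_point('wrist','pump_head'): print(d, R.T@(atz(c,d['pixel'],.156,s)-s['position']))
print('axis proj',proj(c,s['position']*[1,1,0]+[0,0,.168],s))
g=cv2.cvtColor(c['image'],cv2.COLOR_RGB2GRAY)[130:260:4,262:386:2]
ch=" .:-=+*#%@"
for i,r in enumerate(g): print(130+4*i,''.join(ch[9-min(9,int(v)//20)] for v in r))
t=vision.read_camera('top')
for n,p in dict(L=(429.6,182.4),R=(482,196)).items(): print(n,atz(t,p,.016))
E
```

```text
21.05 [0.62764845 0.08461846 0.20651778] [ 0.29206747 -0.95639691 -0.00124028]
{'pixel': [313.1, 220.8], 'conf': 0.91} [-0.0023827   0.00154688  0.05053216]
axis proj [316.42983273 224.11455419]
130 ::::::::::::::::::::::::::::::::::::::::::::::::::::::::::::::
134 ::::::::::::::::::::::::::::::::::::::::::::::::::::::::::::::
138 :::::::::::::::::::::::::::::::::::::::::::::::::::::::--::-::
142 ::::::::::::::::::::::::::::::::::::::::::::::::::::::::::::::
146 ::::::::::::::::::::::::::::::::::::::-:::::::::::::::::::::::
150 ::::::::::::::::::::::::::::::::::::::::::::::::::::::::::::::
154 ::::::::::::::::::::-===========-:::::::::::::::::::::::::::::
158 :::--:::::::::::::=================-::::::::::::::::::::::::::
162 ---:::::::::::::-====================-::::::::::::::::::::::::
166 :::::::::::::::-=========---==========-:::::::::::::::::::::::
170 ::::::::::::::-====---------------=====-::::::::::::::::::::::
174 :::::::::::::-===------:::::::------====-:::::::::::::::::::::
178 ::::::::::::-===---:::::........:::--====:::::::::::::::::::::
182 :::::::::::-==---:::::::......
[... 685 characters left out ...]
:::::::::::::::::
226 ::::::::::::-===----------------------::::::::::::::::::::::::
230 ::::::::::::====---------------------:::::::::::::::::::::::::
234 ::::::::::::=====------------------=::::::::::::::::::::::::--
238 ::::::::::::=======---------------=-::::::::::::::::::::::----
242 :::::::::::-==========--------=====-::::::::::::::::::::------
246 :::::::::::-===========++=--=+=====:::::::::::::::::::-----:::
250 :::::::::::-===========+=----======::::::::::::::::::---::::::
254 :::::::::::-===========+=----=====-::::::::::::::::---::::::::
258 :::::::::::============+=----=====-:::::::::::::::---:::::::::
L [ 0.5383342  -0.16579989  0.016     ]
R [ 0.48969351 -0.32560239  0.016     ]
```

Head centre is at column 313 against the TCP axis at 316, with the spout straight along tool y. Correcting by 2 mm, then gripping the head and lifting.

>>> {"fn": "servo_tool", "kwargs": {"deltas": [{"dx": -2, "dy": -1, "dz": 25, "ax": 0, "ay": 0, "az": 0, "jaw": 0}, {"dx": 0, "dy": 0, "dz": 25, "ax": 0, "ay": 0, "az": 0, "jaw": 0}, {"dx": 0, "dy": 0, "dz": 17, "ax": 0, "ay": 0, "az": 0, "jaw": 0}, {"dx": 0, "dy": 0, "dz": 0, "ax": 0, "ay": 0, "az": 0, "jaw": 0.8}, {"dx": 0, "dy": 0, "dz": 0, "ax": 0, "ay": 0, "az": 0, "jaw": 0.8}, {"dx": 0, "dy": 0, "dz": 0, "ax": 0, "ay": 0, "az": 0, "jaw": 0.8}, {"dx": 0, "dy": 0, "dz": 0, "ax": 0, "ay": 0, "az": 0, "jaw": 0.8}, {"dx": 0, "dy": 0, "dz": 0, "ax": 0, "ay": 0, "az": 0, "jaw": 0.8}], "grip_force": 35}}

```text
time: 22.2
position: [0.6304, 0.0871, 0.143]
eef_rot: [0.804, -0.595, 0.0, -0.0]
force: [0.0, -0.6, -0.5]
gripper_width: 0.041
```

>>> {"fn": "servo_tool", "kwargs": {"deltas": [{"dx": 0, "dy": 0, "dz": 0, "ax": 0, "ay": 0, "az": 0, "jaw": 0.8}, {"dx": 0, "dy": 0, "dz": 0, "ax": 0, "ay": 0, "az": 0, "jaw": 0.8}, {"dx": 0, "dy": 0, "dz": 0, "ax": 0, "ay": 0, "az": 0, "jaw": 0.8}]}}

```text
time: 22.58
position: [0.6302, 0.0872, 0.1427]
eef_rot: [0.804, -0.595, -0.0, -0.0]
force: [-0.0, 1.3, 0.8]
gripper_width: 0.0314
```

>>> {"fn": "servo_tool", "kwargs": {"deltas": [{"dx": 0, "dy": 0, "dz": -5, "ax": 0, "ay": 0, "az": 0, "jaw": 0.8}, {"dx": 0, "dy": 0, "dz": -15, "ax": 0, "ay": 0, "az": 0, "jaw": 0.8}, {"dx": 0, "dy": 0, "dz": -25, "ax": 0, "ay": 0, "az": 0, "jaw": 0.8}, {"dx": 0, "dy": 0, "dz": -35, "ax": 0, "ay": 0, "az": 0, "jaw": 0.8}, {"dx": 0, "dy": 0, "dz": -35, "ax": 0, "ay": 0, "az": 0, "jaw": 0.8}, {"dx": 0, "dy": 0, "dz": -20, "ax": 0, "ay": 0, "az": 0, "jaw": 0.8}, {"dx": 0, "dy": 0, "dz": -10, "ax": 0, "ay": 0, "az": 0, "jaw": 0.8}, {"dx": 0, "dy": 0, "dz": 0, "ax": 0, "ay": 0, "az": 0, "jaw": 0.8}]}}

```text
time: 23.58
position: [0.6303, 0.0871, 0.2883]
eef_rot: [0.804, -0.595, 0.0, -0.0]
force: [0.2, 0.0, -4.1]
gripper_width: 0.0319
```

>>> {"fn": "servo_tool", "kwargs": {"deltas": [{"dx": 7, "dy": 9, "dz": 0, "ax": 0, "ay": 0, "az": 0, "jaw": 0.8}, {"dx": 15, "dy": 19, "dz": 0, "ax": 0, "ay": 0, "az": 0, "jaw": 0.8}, {"dx": 22, "dy": 28, "dz": 0, "ax": 0, "ay": 0, "az": 0, "jaw": 0.8}, {"dx": 25, "dy": 32, "dz": 0, "ax": 0, "ay": 0, "az": 0, "jaw": 0.8}, {"dx": 27, "dy": 34, "dz": 0, "ax": 0, "ay": 0, "az": 0, "jaw": 0.8}, {"dx": 25, "dy": 32, "dz": 0, "ax": 0, "ay": 0, "az": 0, "jaw": 0.8}, {"dx": 25, "dy": 32, "dz": 0, "ax": 0, "ay": 0, "az": 0, "jaw": 0.8}, {"dx": 22, "dy": 28, "dz": 0, "ax": 0, "ay": 0, "az": 0, "jaw": 0.8}, {"dx": 15, "dy": 19, "dz": 0, "ax": 0, "ay": 0, "az": 0, "jaw": 0.8}, {"dx": 7, "dy": 9, "dz": 0, "ax": 0, "ay": 0, "az": 0, "jaw": 0.8}]}}

```text
time: 24.82
position: [0.4522, -0.1666, 0.2873]
eef_rot: [0.803, -0.596, -0.0, 0.0]
force: [0.3, -0.1, -3.3]
gripper_width: 0.031
```

>>> {"fn": "servo_tool", "kwargs": {"deltas": [{"dx": 0, "dy": 0, "dz": 0, "ax": 0, "ay": 0, "az": 0, "jaw": 0.8}, {"dx": 0, "dy": 0, "dz": 0, "ax": 0, "ay": 0, "az": 0, "jaw": 0.8}]}}

```text
time: 25.08
position: [0.4545, -0.1649, 0.2876]
eef_rot: [0.804, -0.595, -0.0, -0.0]
force: [-0.3, -0.0, -4.1]
gripper_width: 0.0307
```

```bash
cat > p.py <<'E'
from h import *
Z=dict(pump=.143,pump_head=.299,tray=0,tumbler=.008,brush_cup=.008,jar=.008,comb=.008)
for n in('scene','wrist','top'):
    s,c=snap(n,n+'13.png'); 
    if n=='scene': print(s['time'],s['position'],Ro.from_quat(s['eef_rot']).as_matrix()[:,2],s['force'],s['gripper_width'])
    for k,z in Z.items():
        for d in vision.spot_point(n,k):
            if d['conf']>.3: print(n,k,round(d['conf'],2),np.round(d['pixel']),np.round(atz(c,d['pixel'],z,s),3))
E
python3 p.py
```

```text
25.075 [ 0.45445012 -0.16491859  0.28762013] [ 1.10365513e-04  2.55123388e-04 -9.99999961e-01] [-0.33570512 -0.04324616 -4.10690207] 0.030742244432476445
scene pump 0.94 [261. 126.] [ 0.45  -0.166  0.143]
scene pump_head 0.74 [293. 225.] [0.622 0.267 0.299]
scene pump_head 0.66 [256.  90.] [ 0.448 -0.162  0.299]
scene tray 0.82 [243. 146.] [ 0.499 -0.245  0.   ]
scene tray 0.32 [349. 280.] [0.518 0.372 0.   ]
scene tumbler 0.87 [218. 142.] [ 0.561 -0.31   0.008]
scene tumbler 0.39 [331. 296.] [0.591 0.381 0.008]
scene brush_cup 0.83 [259. 135.] [ 0.427 -0.246  0.008]
scene jar 0.91 [227. 163.] [ 0.585 -0.208  0.008]
scene comb 0.34 [240. 147.] [ 0.511 -0.241  0.008]
wrist pump 0.56 [318. 191.] [ 0.453 -0.167  0.143]
wrist pump_head 0.86 [317. 264.] [ 0.45  -0.167  0.299]
wrist tray 0.57 [383. 150.] [ 0.506 -0.252  0.   ]
wrist tumbler 0.87 [432. 126.] [ 0.567 -0.31   0.008]
wrist brush_cup 0.8 [377. 206.] [ 0.424 -0.269  0.008]
wrist brush_cup 0.61 [318. 264.] [ 0.306 -0.213  0.008]
wrist jar 0.95 [376.  91.] [ 0.586 -0.213  0.008]
wrist comb 0.62 [380. 147.] [ 0.51  -0.245  0.008]
top pump 0.6 [440. 201.] [ 0.457 -0.16   0.143]
top pump_head 0.59 [463. 193.] [ 0.452 -0.174  0.299]
top pump_head 0.39 [443. 167.] [ 0.518 -0.132  0.299]
top tray 0.69 [443. 202.] [ 0.477 -0.208  0.   ]
top jar 0.58 [440. 167.] [ 0.591 -0.204  0.008]
top comb 0.62 [263. 180.] [0.566 0.366 0.008]
```

The pump is upright over the free spot, and all the tray items check out consistently across the three cameras. Lowering.

>>> {"fn": "servo_tool", "kwargs": {"deltas": [{"dx": 1, "dy": -7, "dz": 0, "ax": 0, "ay": 0, "az": 0, "jaw": 0.8}, {"dx": 0, "dy": 0, "dz": 15, "ax": 0, "ay": 0, "az": 0, "jaw": 0.8}, {"dx": 0, "dy": 0, "dz": 25, "ax": 0, "ay": 0, "az": 0, "jaw": 0.8}, {"dx": 0, "dy": 0, "dz": 30, "ax": 0, "ay": 0, "az": 0, "jaw": 0.8}, {"dx": 0, "dy": 0, "dz": 25, "ax": 0, "ay": 0, "az": 0, "jaw": 0.8}, {"dx": 0, "dy": 0, "dz": 15, "ax": 0, "ay": 0, "az": 0, "jaw": 0.8}, {"dx": 0, "dy": 0, "dz": 10, "ax": 0, "ay": 0, "az": 0, "jaw": 0.8}, {"dx": 0, "dy": 0, "dz": 6, "ax": 0, "ay": 0, "az": 0, "jaw": 0.8}, {"dx": 0, "dy": 0, "dz": 0, "ax": 0, "ay": 0, "az": 0, "jaw": 0.8}, {"dx": 0, "dy": 0, "dz": 0, "ax": 0, "ay": 0, "az": 0, "jaw": 0.8}]}}

```text
time: 27.52
position: [0.4617, -0.1644, 0.1623]
eef_rot: [0.804, -0.595, 0.001, -0.0]
force: [0.1, 0.7, -3.3]
gripper_width: 0.0314
```

>>> {"fn": "servo_tool", "kwargs": {"deltas": [{"dx": 0, "dy": 0, "dz": 3, "ax": 0, "ay": 0, "az": 0, "jaw": 0.8}, {"dx": 0, "dy": 0, "dz": 2, "ax": 0, "ay": 0, "az": 0, "jaw": 0.8}, {"dx": 0, "dy": 0, "dz": 1, "ax": 0, "ay": 0, "az": 0, "jaw": 0.8}, {"dx": 0, "dy": 0, "dz": 1, "ax": 0, "ay": 0, "az": 0, "jaw": 0.8}, {"dx": 0, "dy": 0, "dz": 0, "ax": 0, "ay": 0, "az": 0, "jaw": 0.8}]}}

```text
time: 28.15
position: [0.4612, -0.1642, 0.1546]
eef_rot: [0.804, -0.595, -0.0, 0.0]
force: [0.1, -0.8, -4.8]
gripper_width: 0.0317
```

>>> {"fn": "servo_tool", "kwargs": {"deltas": [{"dx": 0, "dy": 0, "dz": 1, "ax": 0, "ay": 0, "az": 0, "jaw": 0.8}, {"dx": 0, "dy": 0, "dz": 1, "ax": 0, "ay": 0, "az": 0, "jaw": 0.8}, {"dx": 0, "dy": 0, "dz": 1, "ax": 0, "ay": 0, "az": 0, "jaw": 0.8}, {"dx": 0, "dy": 0, "dz": 0, "ax": 0, "ay": 0, "az": 0, "jaw": 0.8}]}}

```text
time: 28.65
position: [0.4612, -0.1642, 0.1516]
eef_rot: [0.804, -0.595, -0.0, 0.0]
force: [-0.5, -0.5, -3.4]
gripper_width: 0.0314
```

>>> {"fn": "servo_tool", "kwargs": {"deltas": [{"dx": 0, "dy": 0, "dz": 0.7, "ax": 0, "ay": 0, "az": 0, "jaw": 0.8}, {"dx": 0, "dy": 0, "dz": 0, "ax": 0, "ay": 0, "az": 0, "jaw": 0.8}]}}

```text
time: 28.9
position: [0.4612, -0.1642, 0.1509]
eef_rot: [0.804, -0.595, -0.0, 0.0]
force: [0.8, -0.2, -3.6]
gripper_width: 0.0316
```

>>> {"fn": "servo_tool", "kwargs": {"deltas": [{"dx": 0, "dy": 0, "dz": 0.5, "ax": 0, "ay": 0, "az": 0, "jaw": 0.8}, {"dx": 0, "dy": 0, "dz": 0, "ax": 0, "ay": 0, "az": 0, "jaw": 0.8}]}}

```text
time: 29.15
position: [0.4614, -0.1642, 0.1507]
eef_rot: [0.804, -0.595, 0.0, -0.0]
force: [0.3, 0.6, -0.8]
gripper_width: 0.0315
```

>>> {"fn": "servo_tool", "kwargs": {"deltas": [{"dx": 0, "dy": 0, "dz": 0.5, "ax": 0, "ay": 0, "az": 0, "jaw": 0.8}, {"dx": 0, "dy": 0, "dz": 0, "ax": 0, "ay": 0, "az": 0, "jaw": 0.8}]}}

```text
time: 29.4
position: [0.4617, -0.1643, 0.1507]
eef_rot: [0.804, -0.595, 0.0, -0.0]
force: [-2.4, 1.4, 6.6]
gripper_width: 0.0317
```

Touched down: the weight is off the gripper and it's resting on the tray. Releasing and withdrawing straight up.

>>> {"fn": "servo_tool", "kwargs": {"deltas": [{"dx": 0, "dy": 0, "dz": -0.7, "ax": 0, "ay": 0, "az": 0, "jaw": 0.8}, {"dx": 0, "dy": 0, "dz": 0, "ax": 0, "ay": 0, "az": 0, "jaw": 0.5}, {"dx": 0, "dy": 0, "dz": 0, "ax": 0, "ay": 0, "az": 0, "jaw": 0.2}, {"dx": 0, "dy": 0, "dz": 0, "ax": 0, "ay": 0, "az": 0, "jaw": 0}, {"dx": 0, "dy": 0, "dz": 0, "ax": 0, "ay": 0, "az": 0, "jaw": 0}, {"dx": 0, "dy": 0, "dz": 0, "ax": 0, "ay": 0, "az": 0, "jaw": 0}, {"dx": 0, "dy": 0, "dz": -15, "ax": 0, "ay": 0, "az": 0, "jaw": 0}, {"dx": 0, "dy": 0, "dz": -30, "ax": 0, "ay": 0, "az": 0, "jaw": 0}, {"dx": 0, "dy": 0, "dz": -45, "ax": 0, "ay": 0, "az": 0, "jaw": 0}, {"dx": 0, "dy": 0, "dz": -45, "ax": 0, "ay": 0, "az": 0, "jaw": 0}]}}

```text
time: 30.65
position: [0.4611, -0.1642, 0.288]
eef_rot: [0.804, -0.595, 0.0, -0.0]
force: [-0.3, -0.1, 0.4]
gripper_width: 0.0879
```

>>> {"fn": "servo_tool", "kwargs": {"deltas": [{"dx": -30, "dy": 0, "dz": -30, "ax": 0, "ay": 0, "az": 0, "jaw": 0}, {"dx": -55, "dy": 0, "dz": 0, "ax": 0, "ay": 0, "az": 0, "jaw": 0}, {"dx": -55, "dy": 0, "dz": 0, "ax": 0, "ay": 0, "az": 0, "jaw": 0}, {"dx": 0, "dy": 0, "dz": 0, "ax": 0, "ay": 0, "az": 0, "jaw": 0}]}}

```text
time: 31.15
position: [0.4193, -0.0279, 0.3168]
eef_rot: [0.805, -0.593, 0.0, -0.0]
force: [0.0, -0.1, -0.2]
gripper_width: 0.0876
```

```bash
sed -i 's/pump=.143,pump_head=.299/pump=.008,pump_head=.164,bucket_lip=.15,refill_mid=.06/;s/13.png/14.png/' p.py; python3 p.py
```

```text
31.15 [ 0.41927191 -0.02789261  0.31681927] [ 1.23954990e-03  2.93683877e-04 -9.99999189e-01] [ 0.0268832  -0.05347883 -0.21417537] 0.08763648531243184
scene pump 0.59 [265. 151.] [ 0.452 -0.171  0.008]
scene pump_head 0.92 [260. 125.] [ 0.458 -0.154  0.164]
scene bucket_lip 0.78 [480. 309.] [0.353 0.664 0.15 ]
scene bucket_lip 0.68 [359. 261.] [0.507 0.388 0.15 ]
scene bucket_lip 0.56 [405. 185.] [0.247 0.286 0.15 ]
scene refill_mid 0.79 [333. 218.] [0.447 0.205 0.06 ]
scene refill_mid 0.56 [350. 282.] [0.537 0.393 0.06 ]
scene tray 0.59 [243. 148.] [ 0.502 -0.239  0.   ]
scene tumbler 0.97 [215. 142.] [ 0.571 -0.313  0.008]
scene brush_cup 0.9 [260. 134.] [ 0.424 -0.249  0.008]
scene jar 0.74 [225. 164.] [ 0.59  -0.21   0.008]
scene comb 0.76 [240. 148.] [ 0.512 -0.239  0.008]
scene comb 0.69 [331. 296.] [0.59  0.38  0.008]
scene comb 0.32 [257. 135.] [ 0.435 -0.249  0.008]
wrist pump 0.62 [408. 169.] [ 0.457 -0.171  0.008]
wrist pump 0.38 [454. 100.] [ 0.587 -0.209  0.008]
wrist pump 0.33 [457. 154.] [ 0.507 -0.245  0.008]
wrist pump_head 0.72 [444. 192.] [ 0.457 -0.167  0.164]
wr
[... 295 characters left out ...]
 0.566 -0.306  0.008]
wrist brush_cup 0.77 [453. 202.] [ 0.429 -0.269  0.008]
wrist brush_cup 0.72 [458. 152.] [ 0.511 -0.245  0.008]
wrist jar 0.59 [455. 104.] [ 0.583 -0.213  0.008]
top pump 0.56 [427. 206.] [ 0.465 -0.155  0.008]
top pump_head 0.78 [444. 200.] [ 0.458 -0.166  0.164]
top pump_head 0.55 [473. 174.] [ 0.528 -0.252  0.164]
top bucket_lip 0.97 [293. 292.] [0.217 0.259 0.15 ]
top bucket_lip 0.96 [145. 242.] [0.364 0.676 0.15 ]
top bucket_lip 0.82 [250. 188.] [0.512 0.378 0.15 ]
top refill_mid 0.69 [255. 184.] [0.541 0.383 0.06 ]
top tray 0.41 [307. 157.] [0.64  0.222 0.   ]
top tumbler 0.47 [474. 172.] [ 0.569 -0.31   0.008]
top brush_cup 0.52 [463. 216.] [ 0.431 -0.263  0.008]
```

```bash
python3 -c "
from cell import job
print(job.close_job())"
```

```text
the job is handed in; nothing more can be done
None
```

The job is done and handed in at about 31 s of the 72 s allowed: the bottle is in the bin, the bin is shut and the pump is back on the tray. I could not view a picture of the final state because the 12-picture limit was used up. The last checks are therefore from forces, measured positions and the detectors.

- **Bin:** I hooked the lip of the larger chrome bin and tilted it out to about 0.53 rad or more. I dropped the large refill in lengthwise and pushed the bucket until it stopped: 13 N gave no further movement. The lip was then found at x ≈ 0.51 m, which fits fully shut, and the detectors still found the bottle inside the bin.
- **Force peak:** While opening the bin, the wrist force read about 107 N (limit 120 N) against the bucket, probably at its stop. I backed off at once. I only saw readings at the end of each call, so the true peak could have been a little higher.
- **Pump:** I carried it upright by its head and lowered it in roughly 0.5–1 mm steps at the end. The force settled at about 7 N before I released it. It stands at about (0.461, -0.164) m, and the estimated gap to the nearest tray item is about 20 mm or more.
- **Tray items:** All detected positions match the first ones to within the detectors' scatter of about 1 cm, and the gripper was clear with zero force at the end. A few low-confidence detections disagreed, which I took to be false.

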